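Load the hitch-bracket weld nest

ROBOT

A 7-joint arm with a two-finger parallel gripper is mounted at the origin on the work surface. World frame = base frame: x ahead of the robot, y to its left, z up, the work surface at z = 0. Lengths are in m, angles in rad, forces in N, time in s.
With the tool pointing down it reaches from about 0.4 to 0.85 m from the base axis. Payload 6.9 kg.
Tool frame: the origin (TCP) lies midway between the tips of the shut fingers; the grasp point (between the pads) lies behind it (ctrl.pinch_z is the z of the grasp point in the tool frame, in m); z points along the fingers, y is the direction in which the jaws open and shut (so a half turn about z gives the same grasp; the last joint's range is limited). The gripper opens to 85 mm and grips with 20 to 120 N. Pads are 22 mm wide; open, the fingers measure 114 mm over their backs; the gripper's body (76 mm by 85 mm) begins 54 mm behind the grasp point. The pads swing forward as they close: fully open they stand 13 mm farther back than shut.
Start: joints at [-1.016, 0.507, -0.238, 1.5, 0.126, 1.149, -0.155], TCP at [0.271, 0.563, 0.231] pointing down, gripper open.
Joint ranges: [-3.08, 3.08], [-0.24, 2.05], [-1.43, 1.35], [0, 2.5], [-1.52, 4.66], [0.17, 1.96], [-2.89, 2.89]. Speed limits (rad/s): [2.39, 2.39, 3.14, 3.14, 3.14, 3.14, 3.14].

INTERFACE

Orientations are given as a unit quaternion [w, x, y, z].
In Python, from station import ctrl, get_state, vision, ticket, models gives the robot as it stands. Calls block until the motion is done:
- ctrl.movep(position, orientation): joint-space move of the TCP to a pose.
- ctrl.movel(position, frame=None, max_speed=0.15): straight line of the TCP; frame=None keeps the orientation; max_speed is the mean speed in m/s.
- ctrl.set_joints(angles): joint-space move.
- ctrl.ungrasp() and ctrl.close_gripper(force=None): open the fingers fully, or close them until they stop; force is the grip in N (None keeps the last).
- ctrl.pause(seconds).
- ctrl.ik(position, orientation): joint angles nearest the present ones, or None.
- get_state(): the state.
- vision.grab_frame(name): name is "side" or "top"; returns (picture, depth): 480x640x3 uint8, blue, green, red; 480x640 float32, m along the optical axis (not along the pixel's ray), 0 where there is no reading.
- vision.camera_info(name): a dict with "mtx" (3x3 intrinsics, pixels), "dist_coeffs" ([k1, k2, p1, p2, k3] as OpenCV has them; the pictures are not rectified), "R" (3x3) and "t" (3): a world point X has camera coordinates R X + t. Camera axes: x right, y down, z forward; pixel columns grow to the right and rows downward; lengths in m; the calibration is good to about 2 mm. A picture is of the moment at which its call begins. camera_info takes no time and is no camera call.
A pose or a line that the arm cannot do raises ctrl.Unreachable and nothing moves.
- ticket.close_job(): hands the job in, once; it reports no verdict.
Trained networks look in the newest picture that a camera, given by its name, has taken for a name from the list of things; names that differ only in an ending like _2 or _b are one class to them, and where a whole thing is asked for, a point or a joint stands for the part that bears it (a point fixed in the world has none). Each returns a list of dicts, best first, with "p" (0 to 1); they miss things now and then, are a little off and sometimes report something else, mostly with a low value. They report only what shows in the picture. A call takes as long as a camera call.
- models.recognise(camera, target): "point" ([column, row] in pixels, amid what is visible of it).
- models.masks_of(camera, target): "mask" (480x640 bool, what is visible of it) and "point" ([column, row] in pixels, amid what is visible of it).
The state is a dict: "time": time; "qpos": joint angles; "qd": joint speeds; "tau": joint torques, N m; "tcp_pos": TCP position; "eef_rot": TCP orientation; "contact_force": force on the tool from outside, world axes, zero at the start; "wrist_torque": the same for the moment, N m; "width": finger opening in m.
Only numpy, scipy, OpenCV 4.12 (cv2) and the standard library are available. Lean on these libraries where they do the work, as an engineer would, in place of code of your own. Each camera call takes 0.05 s, during which the arm holds its last target.

TASK

Load the tilted weld nest with the two bracket parts so it is ready for tacking: seat the copper-coloured foot plate first, then the bright lug plate with its lug over the foot plate's ear, both lying flat, fully home between the locating bars. Then lock them by passing the red-knobbed pin through lug, ear and nest until its knob rests on the lug, let go of everything, and leave the blue pin and the other things on the bench where they are.

Things in the scene. Friction and masses are not known exactly. Their poses are not given: they have to be found in the camera images.
- nest: bracket nest: aluminium tray 142 x 236 mm with dark locating bars, on a green positioner, leaning 30 deg to the robot. Origin on its floor near the middle; z = out of the floor, x = up the slope, y = across, to the left seen from the robot. Bars 13.5 mm high follow the outline of both parts together, 1.2 mm play per side, inner edges bevelled back 5 mm from 7 mm up. Only one arrangement fits
- positioner: green tilting positioner that carries the nest: base 250 (x) x 310 (y) mm, bolted down, place and yaw differ; origin at the centre of its underside. Nest origin 118 mm above it; its tilting table reaches about 90 mm in x and 137 mm in y from there
- nest_dowel (a point): foot of a pointed steel dowel in the nest floor, 10 mm across, 14 mm tall, at nest x = -18, y = -18.8 mm; it ends up between the foot plate's edge and the end of the lug plate's leg
- seat_foot (a point): point on the nest floor at nest x = 0, y = -50 mm, with the nest's axes: foot_plate is home when its origin and axes coincide with these
- seat_lug (a point): point on the nest floor at nest x = 6, y = +50 mm, with the nest's axes: lug_plate is home when its origin and axes coincide with these
- nest_hole (a point): mouth of the 14.5 mm hole (brass ring) in the nest floor, at nest x = 13, y = 0 mm, with the nest's axes; the hole is 26 mm deep
- foot_plate: copper-coloured steel part, 0.5 kg, lying flat, rib up; goes in first, in the right-hand half of the nest (-y), ear to +y. Origin on the underside below the middle of the rib; z up, x along the rib. Rib to grip: 10 mm thick (y), 60 long (x), top 56 over the underside. Plate 8 mm thick: x -30 to 30, y -45 to 25. Ear, also 8 thick: x -4 to 30, y 25 to 75
- ear_hole (a point): centre of the 16 mm hole in the foot plate's ear, at its underside: foot_plate x = 13, y = 50 mm
- lug_plate: bright steel part, 0.6 kg, lying flat, rib up; goes in second, left half of the nest (+y). Origin on the underside below the middle of the rib; z up, x along the rib. Rib to grip: 10 mm thick (y), 72 long (x), top 56 over the underside. Plate 8 thick: x -36 to 36, y -22 to 45; leg, 8 thick: x -36 to -13, y -62.6 to -22. Lug strap: see lug_hole
- lug_hole (a point): centre of the 16 mm hole in the lug, at the lug's underside: lug_plate x = 7, y = -50, z = 9 mm. The lug is a strap 9 to 17 mm over the part's underside, x -10 to 24, from the rib to y = -66. At home it covers the foot plate's ear with 1 mm to spare and the three holes line up
- pin: pin with red knob 23 mm across, 42 tall; steel shank 12 mm across, 40 mm long below the knob, last 9 mm tapering to 5. Origin at the knob's underside on the axis; z towards the knob. Stands in one of the rack's two holes, knob resting on the rack. Home: through lug, ear and nest, knob on the lug (origin 17 mm out from nest_hole along its z)
- rack: wooden pin rack, 50 (x) x 120 (y) x 52 mm high, fixed to the bench; origin at the centre of its underside; two 17 mm holes 46 mm deep at y = -30 and +30 mm
- spare_pin: the other pin in the rack: blue knob 23 mm across and 34 mm tall, shank too thick (14.5 mm) for this nest; origin at the underside of the knob, in the middle; z up along the pin. To be left where it is
- magnet: welding magnet, square yellow plates 95 x 95 mm with dark core, 18 mm high, lying flat; origin at the centre of its underside. Bystander
- clamp: blue C-clamp lying flat, about 190 x 110 mm, 20 mm high; origin under its middle. Bystander
- grease: upright round white tin, 76 mm across, 100 mm tall; origin at the centre of its underside. Bystander
- brush: hand brush lying on the bench along its own x; origin under its middle. Bystander
- hammer: hammer lying on the bench along its own x; origin under its middle. Bystander
- tape: grey tape measure, 72 x 38 x 62 mm high; origin at the centre of its underside. Bystander
- offcut: dark offcut of angle iron 110 mm long (its y), 50 mm wide, 50 mm high, one leg standing; origin under the middle of the flat leg. Bystander

How it is judged:
On the way, in this order (a step that is already met when the one before it is completed fails the run):
1. the foot plate lies home in its half of the nest (x of foot_plate in the frame of seat_foot between -0.003 and 0.003 m and y of foot_plate in the frame of seat_foot between -0.003 and 0.003 m and z of foot_plate in the frame of seat_foot between -0.002 and 0.002 m and angle between the x axis of foot_plate and the x axis of seat_foot, either way round below 0.06 rad and angle between the z axis of foot_plate and the z axis of seat_foot, either way round below 0.06 rad), for 0.2 s.
2. the lug plate lies home beside it, its lug over the ear (all of step 1 and x of lug_plate in the frame of seat_lug between -0.003 and 0.003 m and y of lug_plate in the frame of seat_lug between -0.003 and 0.003 m and z of lug_plate in the frame of seat_lug between -0.002 and 0.002 m and angle between the x axis of lug_plate and the x axis of seat_lug, either way round below 0.06 rad and angle between the z axis of lug_plate and the z axis of seat_lug, either way round below 0.06 rad), for 0.2 s.
At the end, for the whole second after the job is handed in: both plates lie home in the nest (within 3 mm of their seats along and across the slope, 2 mm in height, 0.06 rad), the red pin stands through lug, ear and nest (within 3 mm and 0.12 rad of the hole's axis, knob underside 14 to 20 mm over the nest floor), all at rest (all of step 2 and x of pin in the frame of nest_hole between -0.003 and 0.003 m and y of pin in the frame of nest_hole between -0.003 and 0.003 m and z of pin in the frame of nest_hole between 0.014 and 0.02 m and angle between the z axis of pin and the z axis of nest_hole, either way round below 0.12 rad and linear speed of each of foot_plate, lug_plate, pin below 0.02 m/s); the robot touches nothing.
It fails at once if the blue spare pin is shifted by more than 20 mm (distance of spare_pin from where it was at the start of the episode above 0.02 m).
It fails at once if a bystander (welding magnet, clamp, tin, brush, hammer, tape measure, offcut) is shifted by more than 30 mm (distance of any of magnet, clamp, grease, brush, hammer, tape, offcut from where it was at the start of the episode above 0.03 m).
It also fails if it takes over 72 s, if anything falls off the work surface, if the arm or the gripper's body presses on something with over 40 N, if the wrist force passes 120 N, or if a joint passes its speed limit or range.

## Working session

There is one attempt and no reset: what is moved stays moved. The work goes in short steps, each a Python script; the robot and the scene stay as the last script left them, time stands still between calls to the robot, and variables do not carry over. Pictures are saved under pics/ and viewed, and the job is handed in when it is done.

```bash
ls; mkdir -p pics
python3 - <<'E'
from station import ctrl, get_state, vision, ticket, models
import cv2
for n in("side","top"):
    p,d=vision.grab_frame(n); cv2.imwrite(f"pics/{n}0.png",p)
    i=vision.camera_info(n); print(i)
print(get_state(), ctrl.pinch_z)
E
```

```text
pics
{'mtx': array([[462.41041248,   0.        , 322.55548884],
       [  0.        , 462.41041248, 241.61965863],
       [  0.        ,   0.        ,   1.        ]]), 'dist_coeffs': array([0.03040037, 0.        , 0.        , 0.        , 0.        ]), 'R': array([[ 0.96073906, -0.27672153,  0.02014091],
       [-0.18608457, -0.69649993, -0.69300821],
       [ 0.20579844,  0.66205214, -0.72064829]]), 't': array([-0.55222841,  0.10972332,  1.23610332])}
{'mtx': array([[453.35071901,   0.        , 314.08154508],
       [  0.        , 453.35071901, 235.64294729],
       [  0.        ,   0.        ,   1.        ]]), 'dist_coeffs': array([0.03509455, 0.        , 0.        , 0.        , 0.        ]), 'R': array([[-0.01529262, -0.99963253, -0.02238182],
       [-0.98493835,  0.01891596, -0.17186805],
       [ 0.17222826,  0.0194164 , -0.98486569]]), 't': array([-0.0571525 ,  0.56804903,  1.20054701])}
{'time': 0.1, 'qpos': array([-1.01650264,  0.50824864, -0.23751474,  1.50100289,  0.12569173,
        1.148928  , -0.15477749]), 'qd': array([-3.84201415e-04, -7.18095191e-04, -2.25141203e-04, -2.86498681e-03,
       -2.50464815e-03, -9.66971158e-05, -1.11534920e-03]), 'tau': array([-4.61192045e-03, -6.21831465e+01, -2.19512120e+00, -2.50200874e+01,
        1.23961756e-02,  7.87019671e-03, -4.34338756e-05]), 'tcp_pos': array([0.27105415, 0.56267066, 0.23052956]), 'eef_rot': array([-1.62689622e-04,  2.22512077e-01,  9.74929605e-01, -7.83672242e-04]), 'contact_force': array([ 0.08200723,  0.75066263, -0.1131331 ]), 'wrist_torque': array([-0.02269455,  0.00755192, -0.00825473]), 'width': 0.08561238800238367} -0.0187
```

View pics/side0.png

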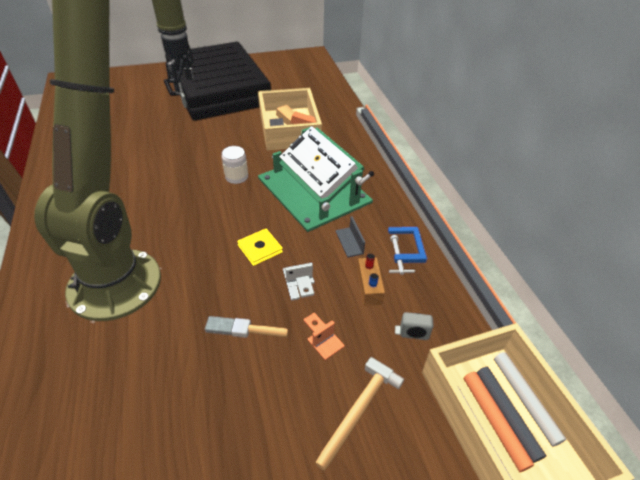

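View pics/top0.png

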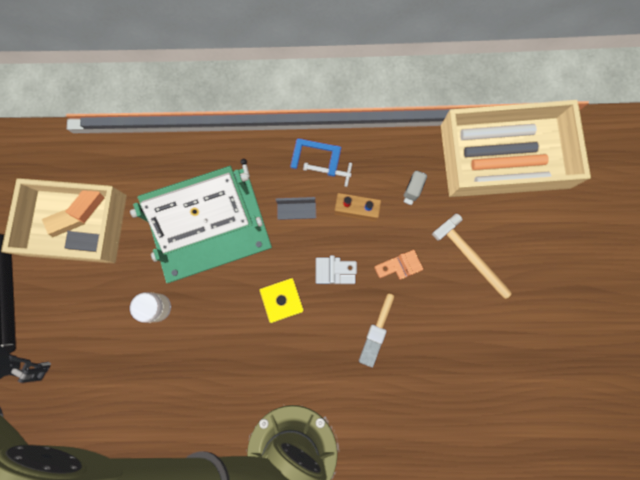

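```bash
cat > h.py <<'E'
from station import ctrl, get_state, vision, ticket, models
import numpy as np, cv2
from scipy.spatial.transform import Rotation as Rot
def cloud(name,d,mask=None):
    i=vision.camera_info(name); v,u=np.nonzero((d>0) if mask is None else (mask&(d>0)))
    n=cv2.undistortPoints(np.stack([u,v],1).astype(float)[:,None],i['mtx'],i['dist_coeffs'])[:,0]
    z=d[v,u]; C=np.c_[n*z[:,None],z]
    return (C-i['t'])@i['R'], np.c_[u,v]
def proj(name,X):
    i=vision.camera_info(name); rv=cv2.Rodrigues(i['R'])[0]
    return cv2.projectPoints(np.asarray(X,float).reshape(-1,3),rv,i['t'],i['mtx'],i['dist_coeffs'])[0][:,0]
def q(R):  # matrix->wxyz
    a=Rot.from_matrix(R).as_quat(); return np.array([a[3],a[0],a[1],a[2]])
def Rq(w): return Rot.from_quat([w[1],w[2],w[3],w[0]]).as_matrix()
E
python3 - <<'E'
from h import *
import pickle
S={}
for n in("side","top"):
    p,d=vision.grab_frame(n); S[n]=(p,d)
    for t in["nest","positioner","foot_plate","lug_plate","pin","rack","spare_pin","magnet","offcut","tape","clamp","grease","ear_hole","lug_hole","nest_hole","nest_dowel"]:
        r=models.masks_of(n,t)
        S[n,t]=r
        for k in r[:2]:
            m=k["mask"]; X,_=cloud(n,d,m)
            print(n,t,round(k["p"],2),np.round(k["point"],1),m.sum(),np.round(np.median(X,0),3) if len(X) else None, np.round(np.ptp(X,0),3) if len(X) else None)
pickle.dump(S,open("s.pkl","wb"))
def crop(n,x0,y0,x1,y1,f,o):
    cv2.imwrite(o,cv2.resize(S[n][0][y0:y1,x0:x1],None,fx=f,fy=f,interpolation=cv2.INTER_CUBIC))
crop("top",300,180,440,290,5.6,"pics/c1.png")
crop("top",125,150,280,290,4.2,"pics/c2.png")
crop("side",250,110,390,230,5,"pics/c3.png")
crop("side",270,215,390,365,4,"pics/c4.png")
E
```

```text
side positioner 0.91 [317.1 179.3] 7118 [0.606 0.188 0.078] [0.366 0.443 0.165]
side foot_plate 0.8 [321.2 335.1] 977 [ 0.483 -0.323  0.008] [0.081 0.131 0.064]
side foot_plate 0.3 [301.1 280.6] 809 [ 0.471 -0.126  0.016] [0.074 0.107 0.062]
side lug_plate 0.63 [300.1 278.6] 837 [ 0.469 -0.127  0.016] [0.073 0.11  0.065]
side lug_plate 0.21 [351.1 238.4] 678 [ 0.66  -0.022  0.006] [0.073 0.154 0.058]
side rack 0.65 [370.4 285.7] 837 [ 0.637 -0.221  0.049] [0.07  0.128 0.087]
side rack 0.33 [317.8 164.5] 3530 [0.623 0.218 0.117] [0.274 0.397 0.158]
side spare_pin 0.33 [324.  338.8] 999 [ 0.483 -0.323  0.008] [0.078 0.136 0.065]
side magnet 0.69 [260.9 244.9] 969 [0.393 0.019 0.016] [0.117 0.137 0.028]
side magnet 0.67 [320.2 164.8] 3539 [0.624 0.217 0.117] [0.256 0.391 0.165]
side offcut 0.85 [349.7 242.3] 639 [ 0.658 -0.024  0.006] [0.051 0.114 0.058]
side tape 0.55 [412.3 324.1] 766 [ 0.7   -0.363  0.055] [0.095 0.092 0.068]
side clamp 0.93 [403.  254.5] 773 [ 0.795 -0.109  0.015] [0.139 0.172 0.027]
side clamp 0.51 [234.6 327.1] 986 [ 0.288 -0.234  0.017] [0.188 0.101 0.029]
side g
[... 1544 characters left out ...]
071]
top tape 0.59 [195.9 207.1] 6147 [0.629 0.241 0.127] [0.265 0.342 0.168]
top clamp 0.82 [321.5 150. ] 710 [ 0.807 -0.092  0.017] [0.12  0.166 0.03 ]
top clamp 0.32 [412.5 187.5] 435 [ 0.695 -0.348  0.06 ] [0.098 0.058 0.071]
top grease 0.62 [150.1 306.2] 997 [0.38  0.359 0.098] [0.083 0.08  0.111]
top ear_hole 0.82 [403.8 267.2] 700 [ 0.483 -0.309  0.01 ] [0.068 0.126 0.066]
top nest_hole 0.78 [195.3 210.5] 5997 [0.628 0.24  0.127] [0.254 0.278 0.166]
top nest_hole 0.73 [397.3 267.2] 702 [ 0.484 -0.308  0.01 ] [0.073 0.123 0.066]
top nest_dowel 0.85 [196.  211.6] 6099 [0.628 0.241 0.127] [0.216 0.292 0.168]
top nest_dowel 0.29 [331.6 271.7] 865 [ 0.471 -0.119  0.011] [0.074 0.107 0.069]
```

View pics/c1.png

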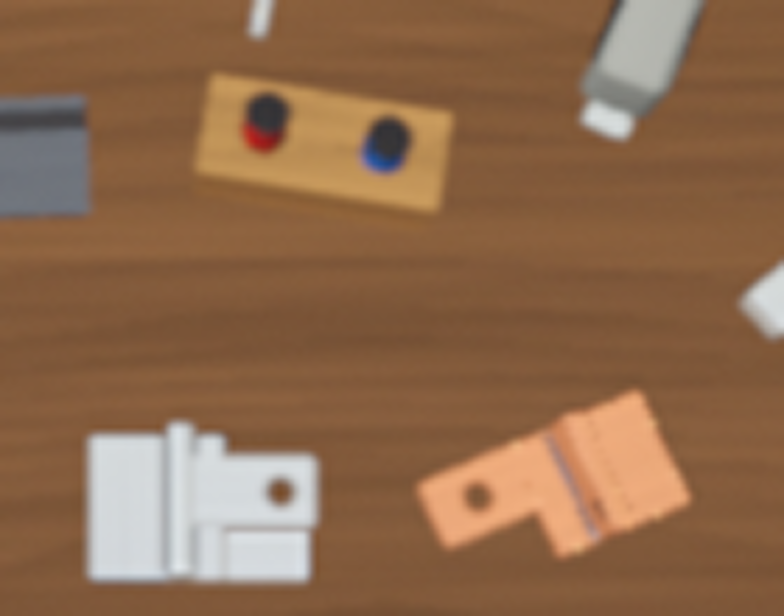

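View pics/c2.png

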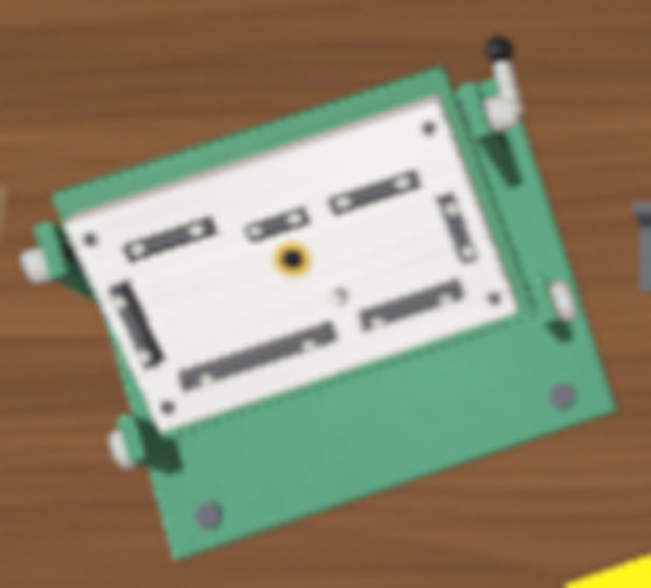

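View pics/c3.png

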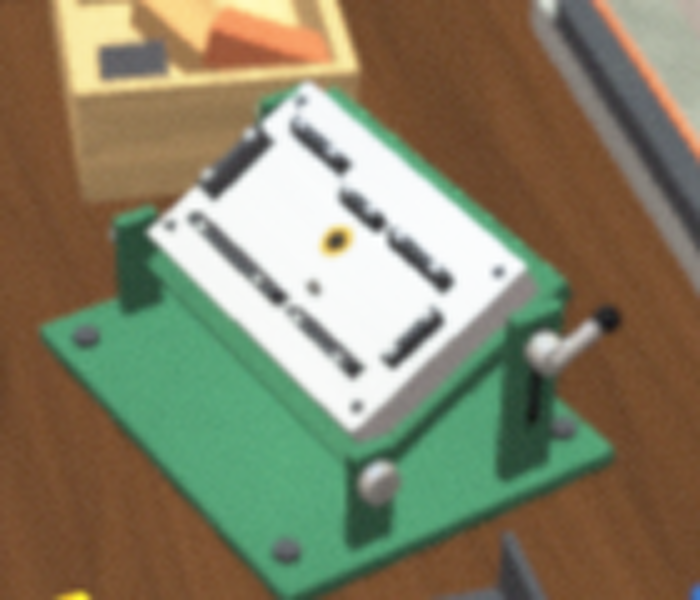

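View pics/c4.png

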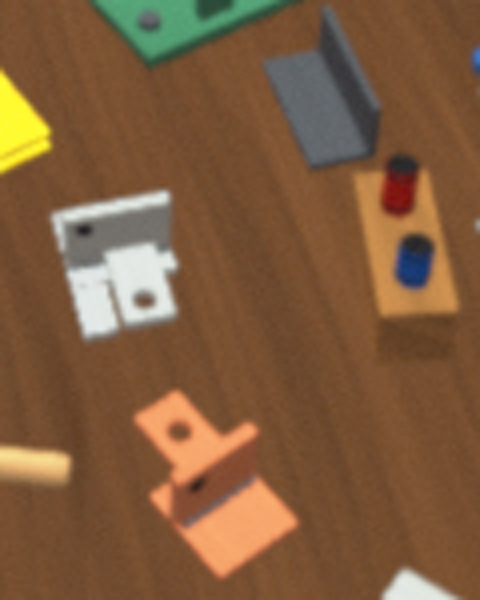

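Run:
```python
from h import *
import pickle
S=pickle.load(open("s.pkl","rb"))
for n,t in(("top","nest"),("side","nest_hole")):
    m=S[n,t][0]["mask"]; m=cv2.erode(m.astype(np.uint8),np.ones((5,5)))>0
    p,d=S[n]
    m&=p.min(2)>170
    X,_=cloud(n,d,m)
    for k in range(6):
        c=X.mean(0); U,s,V=np.linalg.svd(X-c,full_matrices=False); nn=V[2]*np.sign(V[2][2]); r=(X-c)@nn; X=X[abs(r)<.006]
    print(n,len(X),c,nn,np.degrees(np.arccos(nn[2])),"yaw of upslope",np.degrees(np.arctan2(-nn[1],-nn[0])),r.std())
# table noise
for n in("top","side"):
    X,uv=cloud(n,S[n][1]); s=(abs(X[:,0]-.3)<.03)&(abs(X[:,1]+.1)<.03); print(n,X[s].mean(0),X[s].std(0))
# brass ring
for n in("top","side"):
    p,d=S[n]; hsv=cv2.cvtColor(p,cv2.COLOR_BGR2HSV)
    m=S[n,"nest_hole"][0]["mask"]; mm=m&(hsv[...,1]>100)&(hsv[...,0]>12)&(hsv[...,0]<32)
    X,uv=cloud(n,d,mm); print(n,mm.sum(),uv.mean(0),np.median(X,0))
```

```text
top 3772 [0.62395178 0.23842297 0.12386365] [-0.47505212 -0.15468259  0.86625561] 29.973609773785153 yaw of upslope 18.03586239367634 0.0022521639001552244
side 1985 [0.62248576 0.22668949 0.11961665] [-0.4763592  -0.15218877  0.8659795 ] 30.005259894823606 yaw of upslope 17.717809148130737 0.0022424541899226254
top [ 0.29991606 -0.10010357  0.00079866] [0.01794648 0.01705413 0.002597  ]
side [ 0.2997672  -0.10041024 -0.00076589] [0.01734068 0.01749539 0.00196235]
top 38 [194.26315789 211.23684211] [0.62400272 0.24415048 0.12566879]
side 19 [316.73684211 157.94736842] [0.62337942 0.24296353 0.12213919]
```

```bash
cat > fit.py <<'E'
from h import *
from scipy.optimize import minimize
def box(a,b): return np.array([[x,y,z] for x in(a[0],b[0]) for y in(a[1],b[1]) for z in(a[2],b[2])],float)/1000
FOOT=[box((-30,-45,0),(30,25,8)),box((-4,25,0),(30,75,8)),box((-30,-5,0),(30,5,56))]
LUG=[box((-36,-22,0),(36,45,8)),box((-36,-62.6,0),(-13,-22,8)),box((-36,-5,0),(36,5,56)),box((-10,-66,9),(24,0,17))]
SS=8
def render(n,parts,R,t,win):
    x0,y0,x1,y1=win; im=np.zeros(((y1-y0)*SS,(x1-x0)*SS),np.uint8)
    for P in parts:
        uv=proj(n,P@R.T+t); uv=(uv-[x0-.5,y0-.5])*SS-.5
        h=cv2.convexHull(uv.astype(np.float32))
        cv2.fillConvexPoly(im,np.round(h*16).astype(np.int32),255,lineType=cv2.LINE_8,shift=4)
    im=cv2.GaussianBlur(im,(0,0),SS*0.5)
    return cv2.resize(im,(x1-x0,y1-y0),interpolation=cv2.INTER_AREA).astype(float)/255
def yawR(a): return Rot.from_euler('z',a).as_matrix()
def fit(alphas,parts,p0):
    # alphas: {cam:(alpha,win)} ; p=(x,y,yaw)
    def cost(v):
        p=np.array(p0)+np.array(v)*[.004,.004,.06]
        R=yawR(p[2]); t=np.array([p[0],p[1],0])
        return sum(((render(n,parts,R,t,w)-a)**2*k).sum() for n,(a,w,k) in alphas.items())
    best=None
    for s in([0,0,0],[1,1,1],[-1,1,-1]):
        r=minimize(cost,s,method="Nelder-Mead",options=dict(xatol=.01,fatol=.01,initial_simplex=np.array(s)+np.array([[0,0,0],[1.5,0,0],[0,1.5,0],[0,0,1.5]])))
        if best is None or r.fun<best.fun: best=r
    return np.array(p0)+best.x*[.004,.004,.06],best.fun
E
cat > f1.py <<'E'
from fit import *
import pickle
S=pickle.load(open("s.pkl","rb"))
def alpha(n,win,kind):
    p=S[n][0].astype(float); x0,y0,x1,y1=win; c=p[y0:y1,x0:x1]
    if kind=="foot": f=c[...,2]-0.0  # red channel
    else: f=c[...,0]
    edge=np.r_[c[0],c[-1],c[:,0],c[:,-1]]
    ch=2 if kind=="foot" else 0
    bg=np.median(edge[:,ch]); 
    hi=np.percentile(f,90)
    return np.clip((f-bg)/(hi-bg),0,1)
W={("foot","top"):(368,243,430,285),("foot","side"):(296,306,352,364),("lug","top"):(308,250,364,292),("lug","side"):(278,256,322,306)}
for kind,parts,p0 in(("foot",FOOT,(.483,-.318,.44)),("lug",LUG,(.473,-.12,-.03))):
    for cams in(("top",),("side",),("top","side")):
        A={}
        for n in cams:
            a=alpha(n,W[kind,n],kind); A[n]=(a,W[kind,n],1.0)
        p,c=fit(A,parts,p0); print(kind,cams,p[:2].round(4),np.degrees(p[2]).round(2),round(c,1))
    for n in("top","side"):
        w=W[kind,n]; a=A[n][0]; r=render(n,parts,yawR(p[2]),np.r_[p[:2],0],w)
        o=np.hstack([a,r,abs(a-r)]); cv2.imwrite(f"pics/fit_{kind}_{n}.png",cv2.resize((o*255).astype(np.uint8),None,fx=4,fy=4,interpolation=cv2.INTER_NEAREST))
# nest
for n in("top","side"):
    p,d=S[n]; i=vision.camera_info(n)
    def toplane(uv,P0,nn):
        k=cv2.undistortPoints(np.asarray(uv,float).reshape(-1,1,2),i['mtx'],i['dist_coeffs'])[:,0]
        D=np.c_[k,np.ones(len(k))]@i['R']; C=-i['R'].T@i['t']
        return C+D*(((P0-C)@nn)/(D@nn))[:,None]
    m=S[n,"nest_hole"][0]["mask"]; m=cv2.dilate(m.astype(np.uint8),np.ones((5,5)))>0
    hsv=cv2.cvtColor(p,cv2.COLOR_BGR2HSV)
    yaw=np.radians(17.9); nn=np.array([-.5*np.cos(yaw),-.5*np.sin(yaw),np.sqrt(.75)])
    # ring incl hole
    cx,cy=map(int,((194,211) if n=="top" else (317,158)))
    B=p[cy-7:cy+8,cx-7:cx+8,0].astype(float); w=np.clip(B.max()*.95-B,0,None); w[w<30]=0
    nl,lab,st,ce=cv2.connectedComponentsWithStats((w>0).astype(np.uint8)); L=lab[7,7]; w=w*(lab==L)
    yy,xx=np.mgrid[cy-7:cy+8,cx-7:cx+8]; c=np.array([(w*xx).sum(),(w*yy).sum()])/w.sum()
    P0=np.array([.6237,.2436,.1245]); H=toplane([c],P0,nn)[0]
    print(n,"ring",c,(w>0).sum(),"hole",H)
    white=(m&(p.min(2)>150)).astype(np.uint8)
    cs=max(cv2.findContours(white,cv2.RETR_EXTERNAL,cv2.CHAIN_APPROX_NONE)[0],key=cv2.contourArea)[:,0]
    X=toplane(cs,P0,nn)
    # plane coordinates using yaw guess
    ax=np.array([np.cos(yaw)*np.sqrt(.75),np.sin(yaw)*np.sqrt(.75),.5]); ay=np.array([-np.sin(yaw),np.cos(yaw),0])
    q2=np.c_[(X-H)@ax+.013,(X-H)@ay]
    for nm,sel,ix in(("+x",(q2[:,0]>.06)&(abs(q2[:,1])<.1),0),("-x",(q2[:,0]<-.06)&(abs(q2[:,1])<.1),0),("+y",(q2[:,1]>.105)&(abs(q2[:,0])<.055),1),("-y",(q2[:,1]<-.105)&(abs(q2[:,0])<.055),1)):
        s=q2[sel]
        if len(s)>10:
            k=np.polyfit(s[:,1-ix],s[:,ix],1); print(nm,len(s),"off",k[1].round(4),"slope deg",np.degrees(k[0]).round(2))
E
python3 f1.py
```

```text
foot ('top',) [ 0.4848 -0.3148] 22.25 33.4
foot ('side',) [ 0.4843 -0.3149] 22.26 199.5Traceback (most recent call last):
  File "f1.py", line 19, in <module>
    p,c=fit(A,parts,p0); print(kind,cams,p[:2].round(4),np.degrees(p[2]).round(2),round(c,1))
        ~~~^^^^^^^^^^^^
  File "fit.py", line 24, in fit
    r=minimize(cost,s,method="Nelder-Mead",options=dict(xatol=.01,fatol=.01,initial_simplex=np.array(s)+np.array([[0,0,0],[1.5,0,0],[0,1.5,0],[0,0,1.5]])))
    res = _minimize_neldermead(fun, x0, args, callback, bounds=bounds,
                               **options)
    fxc = func(xc)
    fx = function(np.copy(x), *(wrapper_args + args))
  File "fit.py", line 21, in cost
    return sum(((render(n,parts,R,t,w)-a)**2*k).sum() for n,(a,w,k) in alphas.items())
  File "fit.py", line 21, in <genexpr>
    return sum(((render(n,parts,R,t,w)-a)**2*k).sum() for n,(a,w,k) in alphas.items())
                 ~~~~~~^^^^^^^^^^^^^^^
  File "fit.py", line 10, in render
    uv=proj(n,P@R.T+t); uv=(uv-[x0-.5,y0-.5])*SS-.5
  File "h.py", line 10, in proj
    i=vision.camera_info(name); rv=cv2.Rodrigues(i['R'])[0]
ValueError: time passes only in moves, steps and waits
```

```bash
python3 - <<'E'
s=open('h.py').read()
s=s.replace("def cloud","import os,pickle as _p\nif not os.path.exists('ci.pkl'): _p.dump({n:vision.camera_info(n) for n in('side','top')},open('ci.pkl','wb'))\n_CI=_p.load(open('ci.pkl','rb'))\ndef CI(n): return _CI[n]\ndef cloud",1).replace("i=vision.camera_info(name)","i=CI(name)")
open('h.py','w').write(s)
s=open('f1.py').read().replace("vision.camera_info(n)","CI(n)"); open('f1.py','w').write(s)
E
python3 f1.py
```

```text
foot ('top',) [ 0.4848 -0.3148] 22.25 33.4
foot ('side',) [ 0.4843 -0.3149] 22.26 199.5
foot ('top', 'side') [ 0.4848 -0.315 ] 22.27 234.1
lug ('top',) [ 0.4755 -0.1142] -0.74 23.9
lug ('side',) [ 0.4743 -0.1153] -0.71 134.2
lug ('top', 'side') [ 0.475 -0.115] -0.97 160.8
top ring [194.16025457 211.28676278] 69 hole [0.62434605 0.24449546 0.12501384]
+x 75 off 0.0807 slope deg 0.04
-x 71 off -0.0656 slope deg -0.32
+y 38 off 0.1181 slope deg -0.13
-y 39 off -0.1191 slope deg -0.01
side ring [316.84698328 157.67681027] 36 hole [0.62329754 0.24135854 0.12388113]
+x 37 off 0.0773 slope deg -0.05
-x 35 off -0.0661 slope deg -0.11
+y 17 off 0.1165 slope deg -0.64
-y 27 off -0.1203 slope deg 0.28
```

```bash
cat > nest.py <<'E'
from h import *
def nestframe(hx,hy,yaw):
    a=np.radians(30); R=yawR0(yaw)@Rot.from_euler('y',-a).as_matrix()
    # hole at R@[13,0,0]+o, o.z=.118
    o=np.array([hx,hy,0])-R@[.013,0,0]; o[2]=.118
    return R,o
def yawR0(a): return Rot.from_euler('z',a).as_matrix()
OUT=np.array([[-31.2,-96.2],[31.2,-96.2],[31.2,-26],[43.2,27],[43.2,96.2],[-31.2,96.2],[-31.2,-96.2]])/1000
E
cat > ov.py <<'E'
from nest import *
import pickle,sys
S=pickle.load(open("s.pkl","rb"))
hx,hy,yaw=float(sys.argv[1]),float(sys.argv[2]),np.radians(float(sys.argv[3]))
R,o=nestframe(hx,hy,yaw); f=5
out=[]
for n,w in(("top",(138,155,263,262)),("side",(268,120,366,216))):
    x0,y0,x1,y1=w; im=cv2.resize(S[n][0][y0:y1,x0:x1],None,fx=f,fy=f,interpolation=cv2.INTER_NEAREST)
    def dr(P,c):
        uv=(proj(n,np.asarray(P)@R.T+o)-[x0-.5,y0-.5])*f
        cv2.polylines(im,[np.round(uv*16).astype(np.int32)],False,c,1,cv2.LINE_AA,4)
    t=np.linspace(0,2*np.pi,40)
    for z,c in((0,(0,0,255)),):
        dr(np.c_[OUT,np.full(len(OUT),z)],c)
    dr(np.c_[.013+.00725*np.cos(t),.00725*np.sin(t),0*t],(255,0,255))
    dr(np.c_[-.018+.005*np.cos(t),-.0188+.005*np.sin(t),0*t],(255,0,0))
    for zz in (0,): dr([[-.066,-.118,zz],[.076,-.118,zz],[.076,.118,zz],[-.066,.118,zz],[-.066,-.118,zz]],(0,200,0))
    cv2.imwrite(f"pics/ov_{n}{sys.argv[4]}.png",im)
E
python3 ov.py .6240 .2435 17.85 a
```

```text
(no output)
```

View pics/ov_topa.png

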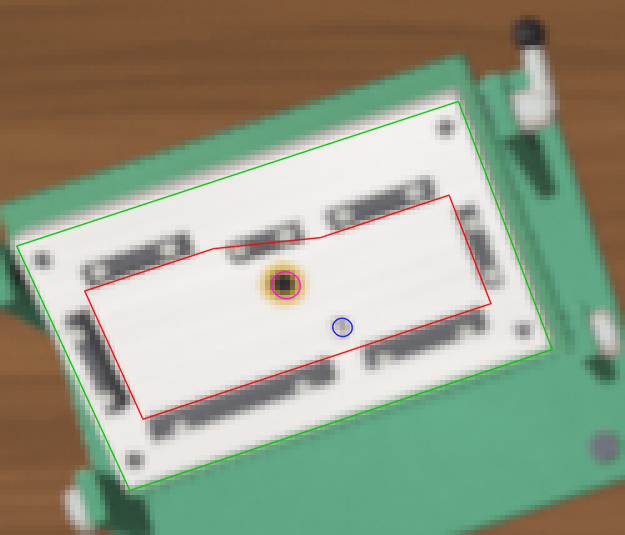

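View pics/ov_sidea.png

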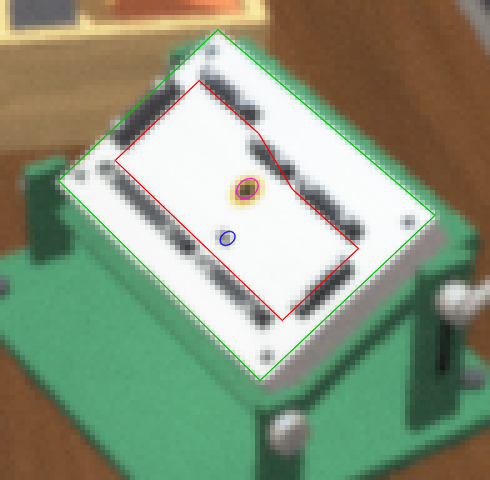

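View pics/fit_lug_top.png

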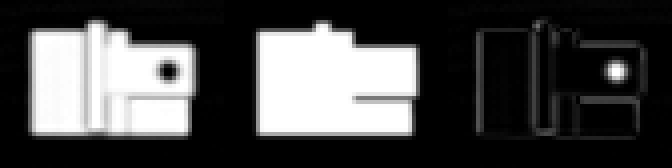

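View pics/fit_foot_top.png

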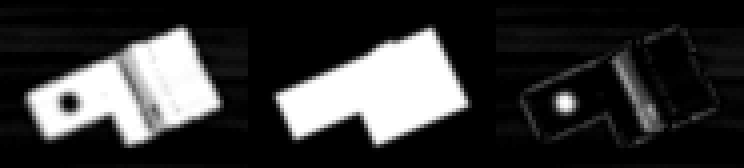

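```bash
cat > f2.py <<'E'
from fit import *
import pickle
S=pickle.load(open("s.pkl","rb"))
def toz(n,uv,z):
    i=CI(n); k=cv2.undistortPoints(np.asarray(uv,float).reshape(-1,1,2),i['mtx'],i['dist_coeffs'])[:,0]
    D=np.c_[k,np.ones(len(k))]@i['R']; C=-i['R'].T@i['t']
    return C+D*((z-C[2])/D[:,2])[:,None]
def cap(n,cx,cy,z,r=4):
    p=S[n][0].astype(float); yy,xx=np.mgrid[cy-r:cy+r+1,cx-r:cx+r+1]
    c=p[cy-r:cy+r+1,cx-r:cx+r+1]; g=c.max(2); w=np.clip(95-g,0,40); w[w<5]=0
    nl,lab,st,ce=cv2.connectedComponentsWithStats((w>0).astype(np.uint8)); w=w*(lab==lab[r,r])
    u=np.array([(w*xx).sum(),(w*yy).sum()])/w.sum(); return u,(w>0).sum(),toz(n,[u],z)[0]
print("red",cap("top",348,200,.094)); print("blue",cap("top",370,205,.086))
print("red s",cap("side",370,256,.094)); print("blue s",cap("side",374,277,.086))
for n in("top","side"):
    m=S[n,"rack"][0]["mask"].astype(float); ys,xs=np.nonzero(m); w=(xs.min()-6,ys.min()-6,xs.max()+7,ys.max()+7)
    P=[box((-25,-60,0),(25,60,52))]
    t=np.linspace(0,2*np.pi,12,endpoint=False)
    for y,h in((30,42),(-30,34)):
        P.append(np.array([[11.5*np.cos(a),y+11.5*np.sin(a),z] for a in t for z in(52,52+h)])/1000)
    p,c=fit({n:(m[w[1]:w[3],w[0]:w[2]],w,1.)},P,(.64,-.197,-.13)); R=yawR(p[2]); print(n,p,c,"holes +30:",R@[0,.03,0]+[p[0],p[1],0],R@[0,-.03,0]+[p[0],p[1],0])
E
python3 f2.py
```

```text
red (array([347.38226601, 199.81576355]), np.int64(32), array([ 0.6549469 , -0.15873892,  0.094     ]))
blue (array([369.09310987, 204.36964618]), np.int64(33), array([ 0.64311203, -0.21722134,  0.086     ]))
red s (array([370.17647059, 255.79886148]), np.int64(36), array([ 0.65383251, -0.16326301,  0.094     ]))
blue s (array([373.92192192, 276.03603604]), np.int64(33), array([ 0.64251177, -0.22341827,  0.086     ]))
top [ 0.65081762 -0.19049809 -0.17030473] 160.357600922722 holes +30: [ 0.6559021  -0.16093209  0.        ] [ 0.64573314 -0.22006408  0.        ]
side [ 0.64855942 -0.19136406 -0.21385361] 258.98618992695117 holes +30: [ 0.65492624 -0.16204745  0.        ] [ 0.6421926  -0.22068067  0.        ]
```

```bash
cat > plan.py <<'E'
from nest import *
PZ=ctrl.pinch_z  # -0.0187
HX,HY,YAW=.6240,.2437,np.radians(17.85)
NR,NO=nestframe(HX,HY,YAW)
FOOTP=(.4848,-.3150,np.radians(22.25)); LUGP=(.4752,-.1146,np.radians(-.8))
PINP=(.6545,-.1608); RYAW=np.radians(-11.4)
def flip(R,s,axis='y'):
    # tool frame for part frame R: tool z=-R z, tool y = s*(part y or x)
    y=s*(R[:,1] if axis=='y' else R[:,0]); z=-R[:,2]; return np.c_[np.cross(y,z),y,z]
def tcp(R,o,off,s,axis='y'):
    """TCP pose so that grasp point is at part coords off; returns pos, quat"""
    T=flip(R,s,axis); g=o+R@np.asarray(off); return g-T@[0,0,PZ], q(T)
E
python3 - <<'E'
from plan import *
from fit import yawR
def show(n,R,o,off,ax):
    for s in(1,-1):
        p,w=tcp(R,o,off,s,ax); j=ctrl.ik(p,w); print(n,s,p.round(3),None if j is None else j.round(2))
fo=np.r_[FOOTP[:2],0]; lo=np.r_[LUGP[:2],0]
for h in(.04,.2):
    show("foot pick",yawR(FOOTP[2]),fo,[0,0,h],'y')
    show("lug pick",yawR(LUGP[2]),lo,[0,0,h],'y')
    show("pin pick",yawR(RYAW),np.r_[PINP,.052],[0,0,h-.014],'x')
for h in(.04,.1,.14):
    show("foot seat",NR,NO,[0,-.05,h],'y'); show("lug seat",NR,NO,[.006,.05,h],'y'); show("pin seat",NR,NO,[.013,0,.017+h-.014],'x')
E
```

```text
foot pick 1 [ 0.485 -0.315  0.021] [ 0.66  0.68 -0.19  1.86  0.21  0.62  2.29]
foot pick -1 [ 0.485 -0.315  0.021] [ 0.16  0.77  0.63  1.87 -0.67  0.73 -0.01]
lug pick 1 [ 0.475 -0.115  0.021] [ 0.3   0.59 -0.16  2.1   0.2   0.47  1.54]
lug pick -1 [ 0.475 -0.115  0.021] [-0.03  0.62  0.32  2.1  -0.41  0.48 -0.98]
pin pick 1 [ 0.654 -0.161  0.059] [ 0.05  0.76  0.28  1.56 -0.25  0.86  0.22]
pin pick -1 [ 0.654 -0.161  0.059] [ 0.5   0.78 -0.53  1.56  0.46  0.93  2.75]
foot pick 1 [ 0.485 -0.315  0.181] [ 0.34  0.49  0.31  1.71 -0.17  0.97  2.66]
foot pick -1 [ 0.485 -0.315  0.181] [-0.02  0.65  0.96  1.71 -0.59  1.1  -0.06]
lug pick 1 [ 0.475 -0.115  0.181] [ 0.12  0.35  0.09  1.93 -0.04  0.87  1.79]
lug pick -1 [ 0.475 -0.115  0.181] [-0.24  0.4   0.61  1.93 -0.29  0.89 -1.07]
pin pick 1 [ 0.654 -0.161  0.219] [-0.01  0.62  0.39  1.38 -0.24  1.19  0.21]
pin pick -1 [ 0.654 -0.161  0.219] [-0.32  0.84  1.15  1.38 -0.76  1.4  -2.51]
foot seat 1 [0.618 0.189 0.136] [-0.04  0.48 -0.44  2.09  1.25  0.24  0.33]
foot seat -1 [0.618 0.189 0.136] [-0.72  0.51  0.55  2.1  -1.37  0.27 -0.27]
l
[... 510 characters left out ...]
 0.68  0.28  0.68]
lug seat -1 [0.564 0.277 0.191] [-0.86  0.37  0.4   2.07 -0.17  0.21 -1.62]
pin seat 1 [0.584 0.231 0.198] [-0.53  0.34  0.1   2.07  0.15  0.22 -0.27]
pin seat -1 [0.584 0.231 0.198] [-0.07  0.36 -0.52  2.06  0.89  0.36  2.16]
foot seat 1 [0.571 0.174 0.223] [-0.16  0.26 -0.23  2.1   0.33  0.28  1.22]
foot seat -1 [0.571 0.174 0.223] [-0.61  0.27  0.33  2.1  -0.33  0.28 -1.28]
lug seat 1 [0.545 0.271 0.226] [-0.45  0.27 -0.17  2.06  0.57  0.36  0.8 ]
lug seat -1 [0.545 0.271 0.226] [-0.91  0.29  0.43  2.07 -0.05  0.29 -1.75]
pin seat 1 [0.565 0.225 0.232] [-0.55  0.26  0.11  2.06  0.14  0.31 -0.26]
pin seat -1 [0.565 0.225 0.232] [-0.04  0.29 -0.54  2.05  0.69  0.4   2.34]
```

Run:
```python
from plan import *
from fit import yawR
R=yawR(FOOTP[2]); o=np.r_[FOOTP[:2],0]
st=get_state(); print(st['time'])
ctrl.movel([.35,.45,.33],max_speed=.3)
p,w=tcp(R,o,[0,0,.11],1); 
ctrl.movep(p+[0,0,.12],w); print(get_state()['time'])
ctrl.movel(p,max_speed=.25)
p,w=tcp(R,o,[0,0,.040],1); ctrl.movel(p,max_speed=.1)
s=get_state(); print(s['time'],s['tcp_pos']-p,s['contact_force'])
ctrl.close_gripper(60); s=get_state(); print(s['time'],s['width'],s['contact_force'],s['tcp_pos']-p)
p,w=tcp(R,o,[0,0,.16],1); ctrl.movel(p,max_speed=.2)
s=get_state(); print(s['time'],s['width'],s['contact_force'],s['qpos'])
for n in("top","side"):
    pic,d=vision.grab_frame(n); cv2.imwrite(f"pics/g1{n}.png",pic)
```

```text
1.8
5.2833
6.7667 [ 0.00034757 -0.0003572   0.00062833] [-0.83830532  0.11987049  0.22275279]
7.4417 0.00921351417278747 [-1.07095972  0.9467575   3.31145848] [-7.47878726e-06  9.15339317e-05  1.68066198e-04]
8.1917 0.009173482601757835 [ 0.40764745  0.06220715 -5.04853072] [ 0.36363025  0.53217076  0.26407068  1.75828269 -0.17329369  0.87609541
  2.66376996]
```

View pics/g1side.png

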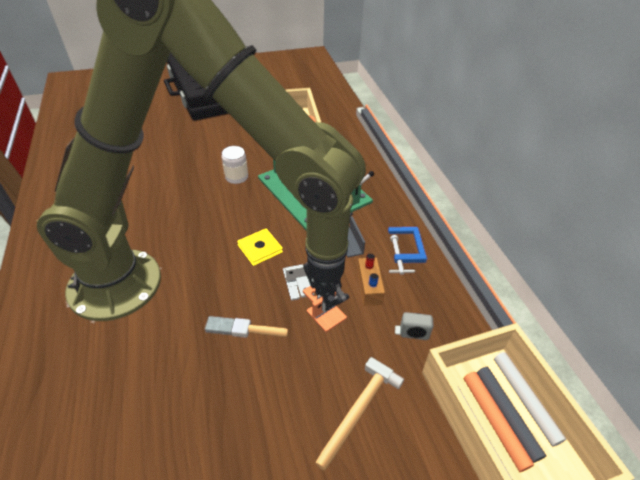

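Run:
```python
from plan import *
s=get_state()
ctrl.movel(s['tcp_pos']+[-.0,.1,.13],max_speed=.3)
p,w=tcp(NR,NO,[0,-.05,.04+.10],1)
ctrl.movep(p,w); s=get_state(); print(s['time'],s['tcp_pos']-p,s['width'],s['qpos'].round(2))
p,w=tcp(NR,NO,[0,-.05,.04+.03],1)
ctrl.movel(p,max_speed=.2); ctrl.pause(.1); s=get_state(); print(s['time'],s['tcp_pos']-p,s['width'],s['contact_force']@NR,s['qpos'].round(2))
for n,w in(("top",(120,140,280,260)),("side",(230,90,390,210))):
    pic,d=vision.grab_frame(n); cv2.imwrite(f"pics/g2{n}.png",cv2.resize(pic[w[1]:w[3],w[0]:w[2]],None,fx=4,fy=4,interpolation=cv2.INTER_CUBIC)); cv2.imwrite(f"pics/g2raw{n}.png",pic)
```

```text
10.4583 [ 0.0005521  -0.00168133 -0.000225  ] 0.009395101236141649 [-0.48  0.26  0.17  2.1  -0.13  0.27  1.67]
12.5167 [ 5.84011203e-05 -5.33127780e-05  2.06693946e-04] 0.009271368011105632 [-2.57329508  0.79322475 -2.99413681] [-0.58  0.41  0.33  2.1  -0.84  0.18  2.37]
```

View pics/g2top.png

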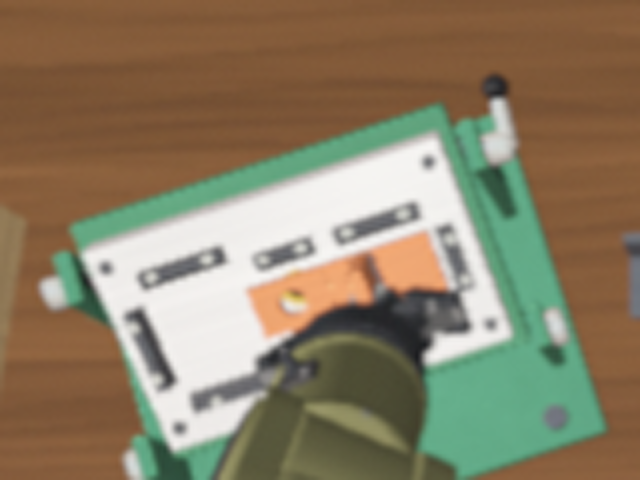

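View pics/g2side.png

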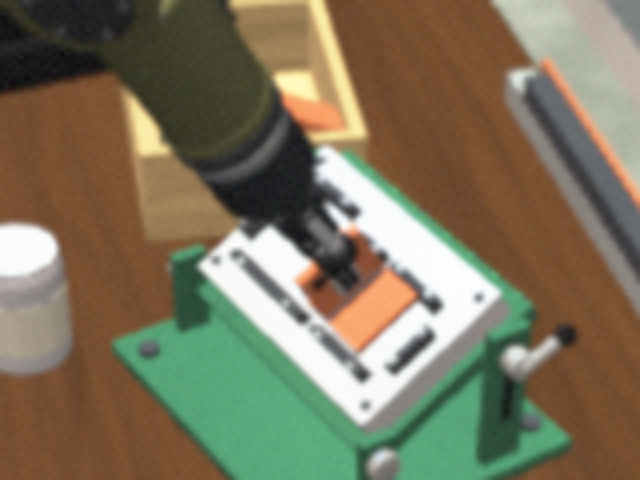

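```bash
cat > ovp.py <<'E'
from plan import *
from fit import FOOT,LUG
FO=np.array([[-30,-45],[30,-45],[30,75],[-4,75],[-4,25],[-30,25],[-30,-45]])/1000
LO=np.array([[-36,-22],[-36,45],[36,45],[36,-22],[24,-22],[24,-66],[-10,-66],[-10,-62.6],[-36,-62.6],[-36,-22]])/1000
def over(raw,n,win,f,items,outp):
    x0,y0,x1,y1=win; im=cv2.resize(raw[y0:y1,x0:x1],None,fx=f,fy=f,interpolation=cv2.INTER_NEAREST)
    for P,c in items:
        uv=(proj(n,P)-[x0-.5,y0-.5])*f
        cv2.polylines(im,[np.round(uv*16).astype(np.int32)],False,c,1,cv2.LINE_AA,4)
    cv2.imwrite(outp,im)
t_=np.linspace(0,2*np.pi,30)
def circ(x,y,z,r): return np.c_[x+r*np.cos(t_),y+r*np.sin(t_),z+0*t_]
def W(P): return np.asarray(P)@NR.T+NO
def z(P,h): return np.c_[P,np.full(len(P),h)]
E
python3 - <<'E'
from ovp import *
off=np.array([0,-.05,.03])
for n,w in(("top",(135,150,255,255)),("side",(268,110,368,205))):
    pic=cv2.imread(f"pics/g2raw{n}.png")
    I=[(W(z(FO,.008)+off),(255,0,0)),(W(z(FO,0.)+off),(255,255,0)),(W(circ(.013,.05,.008,.008)+off),(255,0,0)),(W(circ(.013,0,0,.00725)),(255,0,255)),
       (W(np.array([[-.030,0,.056],[.030,0,.056]])+off),(0,255,0))]
    over(pic,n,w,6,I,f"pics/o2{n}.png")
E
```

View pics/o2top.png

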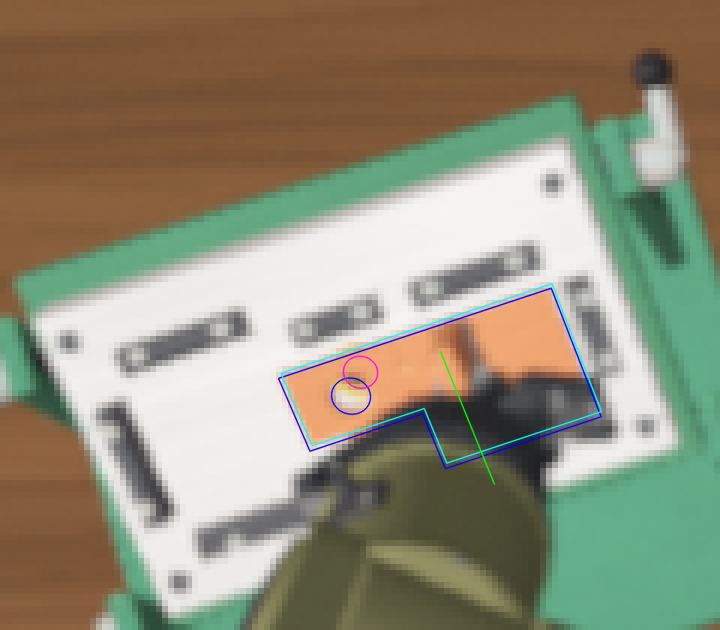

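View pics/o2side.png

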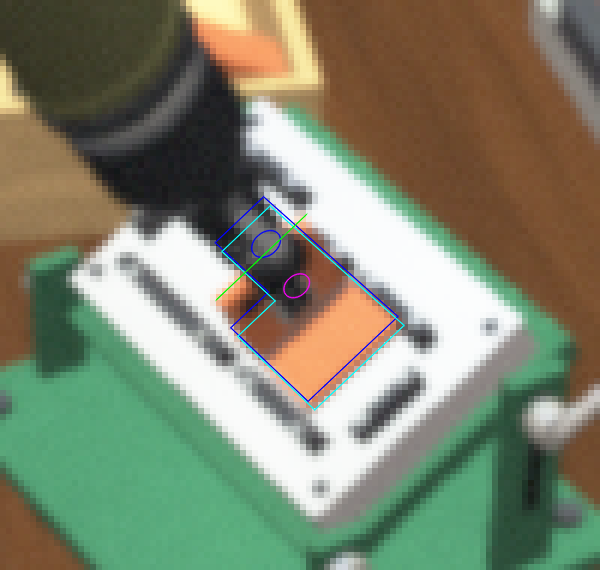

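Run:
```python
from plan import *
for h in(.03,.02,.01,0):
    p,w=tcp(NR,NO,[0,-.05,.04+h],1); print(h,ctrl.ik(p,w).round(3))
print(get_state()['qpos'].round(3))
```

```text
0.03 [-0.585  0.412  0.333  2.104 -0.839  0.176  2.366]
0.02 [-0.599  0.436  0.359  2.102 -0.988  0.178  2.511]
0.01 [-0.6    0.457  0.363  2.1   -1.1    0.176  2.621]
0 [-0.61   0.481  0.383  2.097 -1.229  0.183  2.745]
[-0.584  0.412  0.333  2.104 -0.839  0.176  2.366]
```

Run:
```python
from plan import *
p,w=tcp(NR,NO,[0,-.05,.14],1); ctrl.movel(p,max_speed=.25); print(get_state()['qpos'].round(3))
ctrl.set_joints([-.16,.26,-.23,2.10,.33,.28,1.22]); s=get_state(); print(s['time'],s['tcp_pos']-p)
ctrl.movep(p,w)
for h in(.1,.03,.02,.01,0):
    p,w=tcp(NR,NO,[0,-.05,.04+h],1); print(h,ctrl.ik(p,w).round(3))
p,w=tcp(NR,NO,[0,-.05,.07],1); ctrl.movel(p,max_speed=.2)
for h in(.03,.02,.01,0):
    p,w=tcp(NR,NO,[0,-.05,.04+h],1); print(h,ctrl.ik(p,w).round(3))
s=get_state(); print(s['time'],s['qpos'].round(3))
```

```text
[-0.828  0.302  0.626  2.103 -0.664  0.322  2.197]
13.9917 [-9.87790788e-05 -4.50309212e-03 -3.12222777e-03]
0.1 [-0.163  0.259 -0.234  2.096  0.327  0.283  1.219]
0.03 [-0.172  0.397 -0.238  2.1    0.749  0.175  0.807]
0.02 [-0.032  0.435 -0.437  2.096  1.092  0.243  0.478]
0.01 [-0.034  0.456 -0.437  2.094  1.17   0.241  0.403]
0 [-0.037  0.476 -0.437  2.091  1.246  0.241  0.33 ]Traceback (most recent call last):
  File "<stdin>", line 7, in <module>
station.Unreachable: the arm cannot follow that straight line within its joint ranges
```

Run:
```python
from plan import *
for h in(.03,.025,.022):
    p,w=tcp(NR,NO,[0,-.05,.04+h],1); j=ctrl.ik(p,w); print(h,j.round(3))
if j[5]>.22:
    ctrl.movep(p,w)
    ctrl.pause(.1); s=get_state(); print(s['time'],s['qpos'].round(3),s['tcp_pos']-p,s['contact_force']@NR)
    for h in(.03,.02,.01,0):
        p,w=tcp(NR,NO,[0,-.05,.04+h],1); print(h,ctrl.ik(p,w).round(3))
```

```text
0.03 [-0.172  0.397 -0.238  2.1    0.749  0.175  0.807]
0.025 [-0.03   0.425 -0.436  2.097  1.053  0.244  0.515]
0.022 [-0.031  0.431 -0.437  2.097  1.076  0.243  0.493]
15.0917 [-0.032  0.43  -0.436  2.096  1.074  0.243  0.494] [6.49172492e-05 9.11866612e-05 7.50875500e-04] [-2.67604437 -0.8478327  -4.46036363]
0.03 [-0.006  0.419 -0.469  2.098  1.045  0.26   0.524]
0.02 [-0.036  0.434 -0.43   2.096  1.086  0.24   0.483]
0.01 [-0.062  0.451 -0.396  2.094  1.136  0.223  0.434]
0 [-0.088  0.468 -0.363  2.092  1.19   0.205  0.38 ]
```

Good branch. Descend with force watch.

```bash
cat > desc.py <<'E'
from plan import *
def descend(off,s,axis,h0,h1,grip_h,step=.002,fmax=12,gain=.00006,sp=.03,lat=None):
    """off: nest xy of grasp; h: height of part ref over its seat"""
    lat=np.zeros(2) if lat is None else np.array(lat,float)
    base=get_state()['contact_force']@NR; log=[]
    h=h0
    while h>h1+1e-9:
        h=max(h-step,h1)
        p,w=tcp(NR,NO,[off[0]+lat[0],off[1]+lat[1],grip_h+h],s,axis)
        ctrl.movel(p,frame=None,max_speed=sp)
        st=get_state(); f=st['contact_force']@NR-base; e=(st['tcp_pos']-p)@NR
        log.append((h*1000,*f.round(1),*(e*1000).round(2),*(lat*1000).round(2)))
        if abs(f[0])>3: lat[0]+=np.clip(f[0]*gain,-.0008,.0008)
        if abs(f[1])>3: lat[1]+=np.clip(f[1]*gain,-.0008,.0008)
        if f[2]>fmax or np.abs(f[:2]).max()>25: break
    for l in log: print(*[round(float(x),2) for x in l])
    print("t",get_state()['time'])
    return h,lat,f
E
python3 - <<'E'
from desc import *
print(descend([0,-.05],1,'y',.022,.004,.04))
E
```

```text
20.0 0.9 0.7 0.9 0.23 0.08 0.3 0.0 0.0
18.0 0.6 1.5 0.8 -0.05 0.01 -0.08 0.0 0.0
16.0 0.9 1.8 0.4 -0.14 -0.03 -0.17 0.0 0.0
14.0 0.5 0.5 1.0 -0.11 -0.01 -0.15 0.0 0.0
12.0 0.7 1.1 1.4 -0.09 -0.01 -0.14 0.0 0.0
10.0 0.1 0.4 0.7 -0.05 -0.0 -0.09 0.0 0.0
8.0 -0.2 0.4 0.9 -0.07 0.02 -0.11 0.0 0.0
6.0 0.4 1.7 1.2 -0.04 -0.01 -0.1 0.0 0.0
4.0 0.0 0.7 0.7 -0.07 0.02 -0.13 0.0 0.0
t 17.3417
(0.004, array([0., 0.]), array([0.01917058, 0.70739745, 0.70637946]))
```

Run:
```python
from desc import *
print(descend([0,-.05],1,'y',.004,-.003,.04,step=.001,fmax=6))
```

```text
3.0 -0.3 -0.6 0.1 -0.03 -0.01 -0.03 0.0 0.0
2.0 0.9 -0.0 0.1 -0.03 0.0 -0.05 0.0 0.0
1.0 0.5 0.3 0.0 -0.04 -0.01 -0.05 0.0 0.0
0.0 -0.2 -0.1 4.8 0.05 -0.01 0.17 0.0 0.0
-1.0 -3.7 0.3 18.0 0.07 -0.05 1.13 0.0 0.0
t 18.5917
(-0.001, array([-0.00022085,  0.        ]), array([-3.68081131,  0.33849418, 18.00456406]))
```

Floor contact right at zero height. Release, retreat, look.

Run:
```python
from ovp import *
ctrl.ungrasp(); s=get_state(); print(s['time'],s['width'])
p,w=tcp(NR,NO,[0,-.05,.04+.08],1); ctrl.movel(p,max_speed=.25)
s=get_state(); print(s['time'],s['qpos'].round(3))
ctrl.movep(*tcp(NR,NO,[-.06,-.14,.04+.17],1)) if 0 else None
s=get_state()
# clear view: move to above lug pick
from fit import yawR
p,w=tcp(yawR(LUGP[2]),np.r_[LUGP[:2],0],[0,0,.2],1); ctrl.movep(p,w); s=get_state(); print(s['time'],s['qpos'].round(3))
off=np.array([0,-.05,0])
for n,w in(("top",(135,150,255,255)),("side",(268,110,368,205))):
    pic,d=vision.grab_frame(n); cv2.imwrite(f"pics/g3raw{n}.png",pic)
    I=[(W(z(FO,.008)+off),(255,0,0)),(W(circ(.013,.05,.008,.008)+off),(255,0,0)),
       (W(np.array([[-.030,0,.056],[.030,0,.056]])+off),(0,255,0))]
    over(pic,n,w,6,I,f"pics/o3{n}.png")
```

```text
19.3167 0.0853158476984191
19.7917 [ 0.168  0.344 -0.682  2.096  0.875  0.359  0.687]
20.9583 [ 0.777  0.444 -0.852  1.92   0.406  0.958  1.292]
```

View pics/o3top.png

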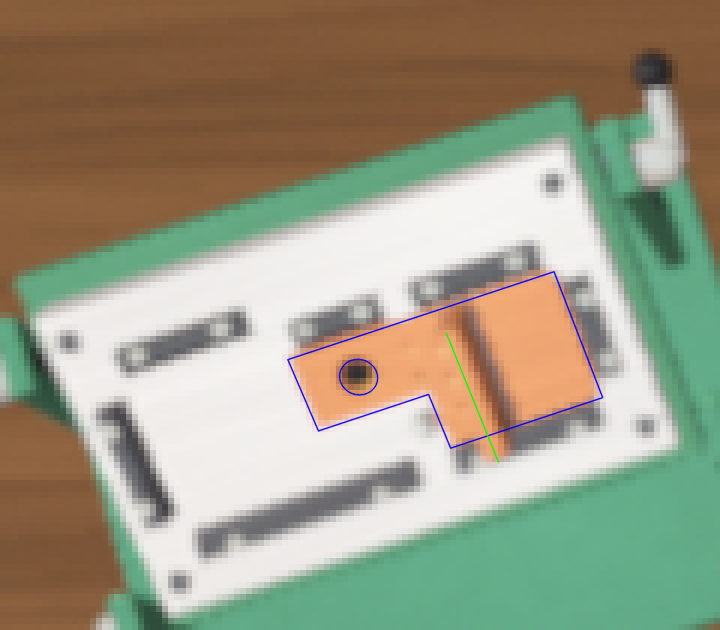

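View pics/o3side.png

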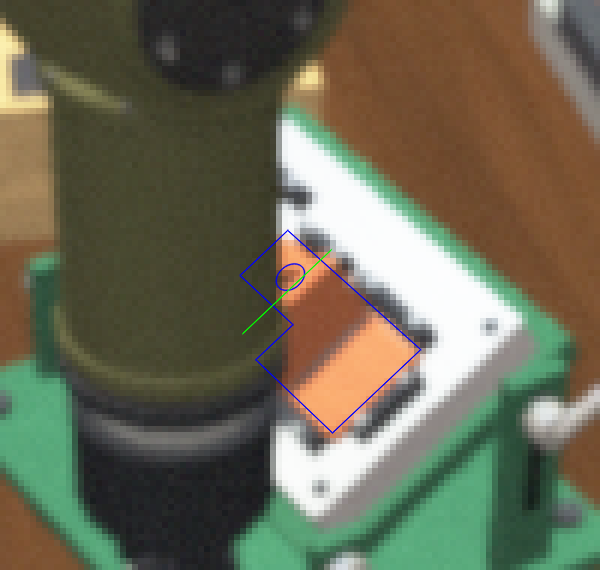

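Run:
```python
from plan import *
from fit import yawR
R=yawR(LUGP[2]); o=np.r_[LUGP[:2],0]
ctrl.movel(tcp(R,o,[0,0,.09],1)[0],max_speed=.25)
p,w=tcp(R,o,[0,0,.040],1); ctrl.movel(p,max_speed=.1)
s=get_state(); print(s['time'],s['tcp_pos']-p,s['contact_force'])
ctrl.close_gripper(60); s=get_state(); print(s['time'],s['width'],s['contact_force'],s['tcp_pos']-p)
p,w=tcp(R,o,[0,0,.25],1); ctrl.movel(p,max_speed=.25)
s=get_state(); print(s['time'],s['width'],s['contact_force'],s['qpos'].round(3))
for h in(.10,.06,.03,.02,0):
    p,w=tcp(NR,NO,[.006,.05,.04+h],1); j=ctrl.ik(p,w); print(h,p.round(3),None if j is None else j.round(3))
```

```text
22.3 [5.28323483e-04 3.68986374e-05 6.44429116e-04] [-0.01724299 -0.3376871   0.41869785]
22.9833 0.009320556376406025 [-0.13169367 -0.90468071  3.9179736 ] [7.28110354e-05 5.50463094e-05 2.04223841e-04]
23.975 0.008944053196852831 [-0.44966896 -0.32046682 -5.76576046] [ 0.819  0.391 -0.89   1.845  0.343  1.072  1.354]
0.1 [0.545 0.271 0.226] [-0.158  0.301 -0.547  2.057  0.821  0.443  0.551]
0.06 [0.564 0.277 0.191] [-0.329  0.357 -0.321  2.064  0.862  0.338  0.514]
0.03 [0.578 0.282 0.165] [-0.417  0.408 -0.198  2.063  0.914  0.267  0.463]
0.02 [0.583 0.283 0.157] [-0.443  0.426 -0.16   2.062  0.932  0.243  0.444]
0 [0.593 0.286 0.139] [-0.479  0.463 -0.103  2.057  0.995  0.202  0.382]
```

Run:
```python
from ovp import *
p,w=tcp(NR,NO,[.006,.05,.04+.10],1); ctrl.movep(p,w)
p,w=tcp(NR,NO,[.006,.05,.04+.03],1); ctrl.movel(p,max_speed=.2); ctrl.pause(.1); s=get_state(); print(s['time'],s['tcp_pos']-p,s['width'],s['contact_force']@NR,s['qpos'].round(3))
for h in(.02,.01,0):
    p,w=tcp(NR,NO,[.006,.05,.04+h],1); j=ctrl.ik(p,w); print(h,p.round(3),None if j is None else j.round(3))
off=np.array([.006,.05,.03])
LZ=np.array([[-36,-5,8],[-36,45,8],[36,45,8],[36,-5,8]])/1000
ST=np.array([[24,-5,17],[24,-66,17],[-10,-66,17],[-10,-5,17]])/1000
for n,w in(("top",(135,150,255,255)),("side",(268,110,368,205))):
    pic,d=vision.grab_frame(n); cv2.imwrite(f"pics/g4raw{n}.png",pic)
    I=[(W(LZ+off),(255,0,0)),(W(ST+off),(0,0,255)),(W(circ(.007,-.05,.017,.008)+off),(255,0,0)),
       (W(np.array([[-.036,0,.056],[.036,0,.056]])+off),(0,255,0))]
    over(pic,n,w,6,I,f"pics/o4{n}.png")
```

```text
26.0167 [ 0.00022204 -0.00014138  0.00120862] 0.009036144829735917 [-2.48685566  1.25526085 -4.71191201] [-0.288  0.419 -0.378  2.061  1.06   0.336  0.328]
0.02 [0.583 0.283 0.157] [-0.309  0.438 -0.348  2.06   1.097  0.318  0.292]
0.01 [0.588 0.285 0.148] [-0.328  0.455 -0.321  2.058  1.134  0.302  0.257]
0 [0.593 0.286 0.139] [-0.347  0.472 -0.292  2.056  1.171  0.284  0.221]
```

View pics/o4top.png

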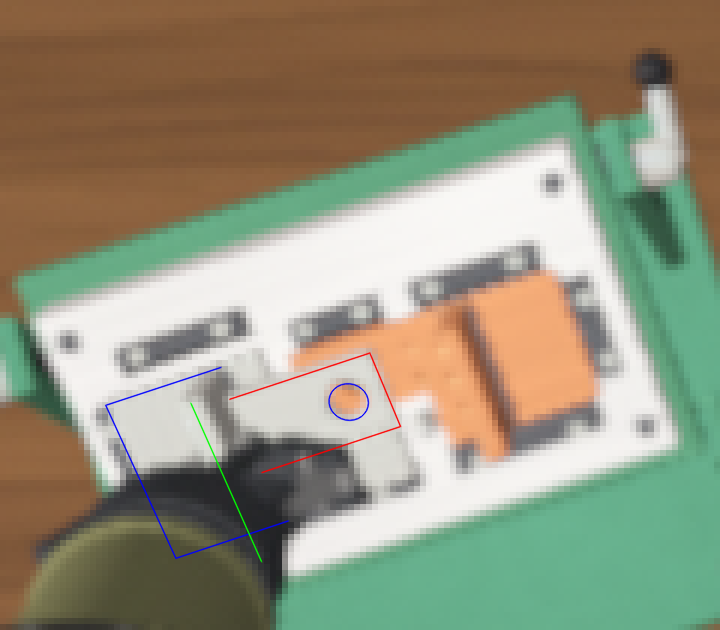

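View pics/o4side.png

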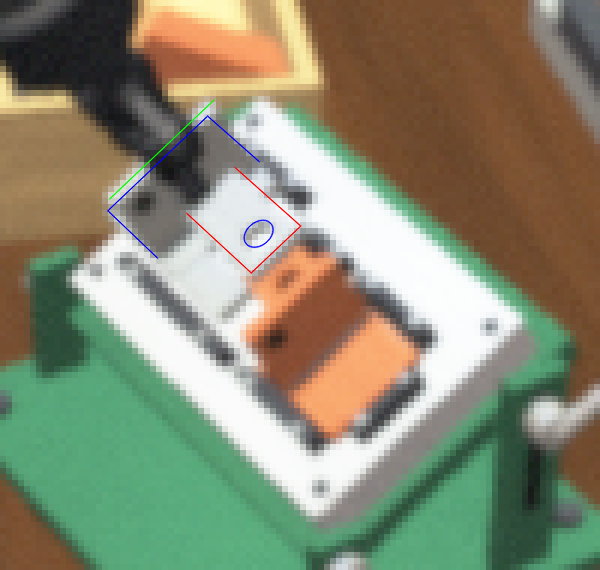

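Run:
```python
from desc import *
print(descend([.006,.05],1,'y',.030,.014,.04,step=.004,fmax=6,sp=.05))
print(descend([.006,.05],1,'y',.014,.0,.04,step=.002,fmax=6))
```

```text
26.0 0.3 -1.2 0.4 0.09 -0.18 0.15 0.0 0.0
22.0 0.5 -1.0 -0.4 -0.21 0.01 -0.27 0.0 0.0
18.0 1.2 -0.6 0.5 -0.21 -0.01 -0.3 0.0 0.0
14.0 -0.3 -1.0 -0.0 -0.2 -0.05 -0.26 0.0 0.0
t 27.1167
(0.014, array([0., 0.]), array([-0.27700738, -0.96350167, -0.00317463]))
12.0 0.0 1.1 0.1 -0.07 -0.03 -0.11 0.0 0.0
10.0 -0.9 -0.3 0.4 -0.07 -0.03 -0.1 0.0 0.0
8.0 -0.1 0.2 0.9 -0.08 -0.01 -0.13 0.0 0.0
6.0 0.3 0.1 0.2 -0.08 0.02 -0.11 0.0 0.0
4.0 -0.2 -0.1 0.7 -0.09 -0.01 -0.13 0.0 0.0
2.0 0.3 0.3 -0.0 -0.08 -0.02 -0.13 0.0 0.0
0.0 -1.3 -0.9 6.1 0.12 0.02 0.31 0.0 0.0
t 28.8667
(0.0, array([0., 0.]), array([-1.31342839, -0.94209445,  6.10090128]))
```

Run:
```python
from ovp import *
from fit import yawR
ctrl.ungrasp()
ctrl.movel(tcp(NR,NO,[.006,.05,.12],1)[0],max_speed=.25)
R=yawR(RYAW); o=np.r_[PINP,.052]
for s in(1,-1):
    for h in(.026,.15):
        p,w=tcp(R,o,[0,0,h],s,'x'); j=ctrl.ik(p,w); print(s,h,None if j is None else j.round(3))
p,w=tcp(R,o,[-.0,0,.15],1,'x'); ctrl.movep(p,w); s=get_state(); print(s['time'],s['qpos'].round(3))
off=np.array([.006,.05,.0])
LZ=np.array([[-36,-5,8],[-36,45,8],[36,45,8],[36,-5,8]])/1000
ST=np.array([[24,-5,17],[24,-66,17],[-10,-66,17],[-10,-5,17]])/1000
for n,w in(("top",(135,150,255,255)),("side",(268,110,368,205))):
    pic,d=vision.grab_frame(n); cv2.imwrite(f"pics/g5raw{n}.png",pic)
    I=[(W(LZ+off),(255,0,0)),(W(ST+off),(0,0,255)),(W(circ(.007,-.05,.017,.008)+off),(255,0,0)),
       (W(np.array([[-.036,0,.056],[.036,0,.056]])+off),(0,255,0))]
    over(pic,n,w,6,I,f"pics/o5{n}.png")
```

```text
1 0.026 [ 0.271  0.737 -0.117  1.56   0.104  0.851 -0.084]
1 0.15 [ 0.286  0.616 -0.145  1.427  0.094  1.105 -0.074]
-1 0.026 [ 0.726  0.942 -1.041  1.553  0.865  1.161  2.445]
-1 0.15 [ 0.745  0.823 -1.117  1.42   0.741  1.354  2.545]
31.6917 [ 0.284  0.616 -0.147  1.428  0.094  1.105 -0.074]
```

View pics/o5top.png

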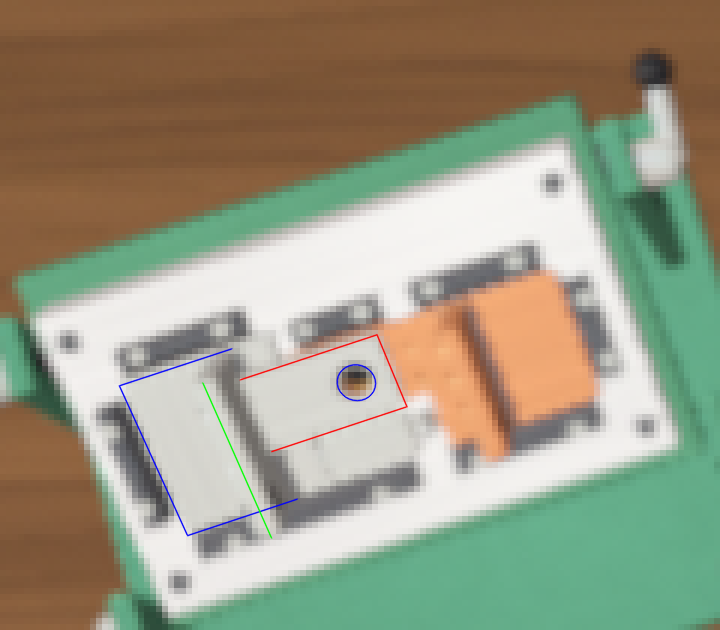

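View pics/o5side.png

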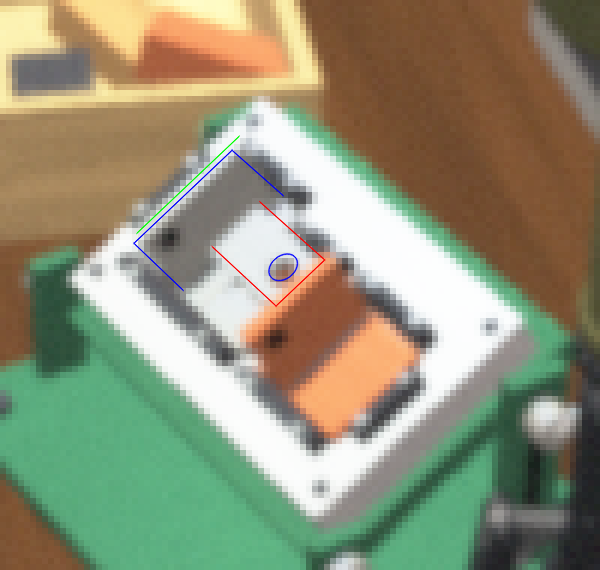

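View pics/g5rawside.png

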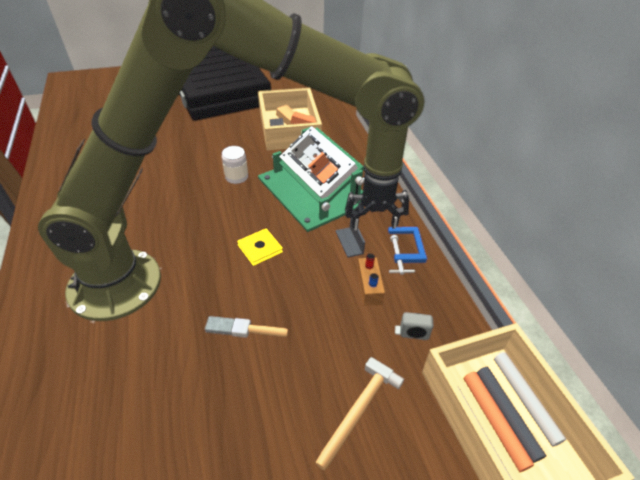

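Run:
```python
from plan import *
from fit import yawR
R=yawR(RYAW); o=np.r_[PINP,.052]
ctrl.movel(tcp(R,o,[0,0,.08],1,'x')[0],max_speed=.2)
p,w=tcp(R,o,[0,0,.026],1,'x'); ctrl.movel(p,max_speed=.1)
s=get_state(); print(s['time'],s['tcp_pos']-p,s['contact_force'])
ctrl.close_gripper(60); s=get_state(); print(s['time'],s['width'],s['contact_force'],s['tcp_pos']-p)
p,w=tcp(R,o,[0,0,.17],1,'x'); ctrl.movel(p,max_speed=.15)
s=get_state(); print(s['time'],s['width'],s['contact_force'],s['qpos'].round(3))
for sg in(1,-1):
  for h in(.12,.06,.045,.02,0):
    p,w=tcp(NR,NO,[.013,0,.017+.026+h],sg,'x'); j=ctrl.ik(p,w); print(sg,h,p.round(3),None if j is None else j.round(3))
for n in("top","side"):
    pic,d=vision.grab_frame(n); cv2.imwrite(f"pics/g6raw{n}.png",pic)
cv2.imwrite("pics/g6.png",cv2.resize(pic[180:320,300:450],None,fx=4,fy=4,interpolation=cv2.INTER_CUBIC))
```

```text
32.9833 [ 5.34757614e-04 -8.79169372e-05  6.59755534e-04] [1.30020916 0.17097029 0.46789687]
33.5833 0.0215845410151924 [-1.3811243   0.23628044  3.23122358] [ 1.84593317e-04 -3.85483868e-05  4.24521409e-04]
34.6917 0.021304062261358496 [ 0.23402522  0.02620725 -2.10525071] [ 0.286  0.602 -0.146  1.4    0.091  1.148 -0.071]
1 0.12 [0.555 0.222 0.249] [-0.258  0.226 -0.259  2.051  0.41   0.382 -0.528]
1 0.06 [0.584 0.231 0.198] [-0.382  0.335 -0.1    2.064  0.461  0.251 -0.575]
1 0.045 [0.591 0.233 0.185] [-0.407  0.363 -0.064  2.064  0.465  0.219 -0.579]
1 0.02 [0.603 0.237 0.163] [-0.28   0.417 -0.237  2.06   0.861  0.232 -0.961]
1 0 [0.612 0.24  0.146] [-0.28   0.456 -0.237  2.055  0.999  0.216 -1.094]
-1 0.12 [0.555 0.222 0.249] [ 0.417  0.412 -1.223  2.045  1.027  0.674  2.025]
-1 0.06 [0.584 0.231 0.198] [-0.871  0.384  0.571  2.069 -0.666  0.269 -2.616]
-1 0.045 [0.591 0.233 0.185] [-0.855  0.414  0.562  2.069 -0.771  0.254 -2.514]
-1 0.02 [0.603 0.237 0.163] [-0.805  0.457  0.507  2.065 -0.898  0.22  -2.391]
-1 0 [0.612 0.24  0.146] [-0.752  0.488  0.441  2.06  -0.971  0.184 -2.319]
```

View pics/g6.png

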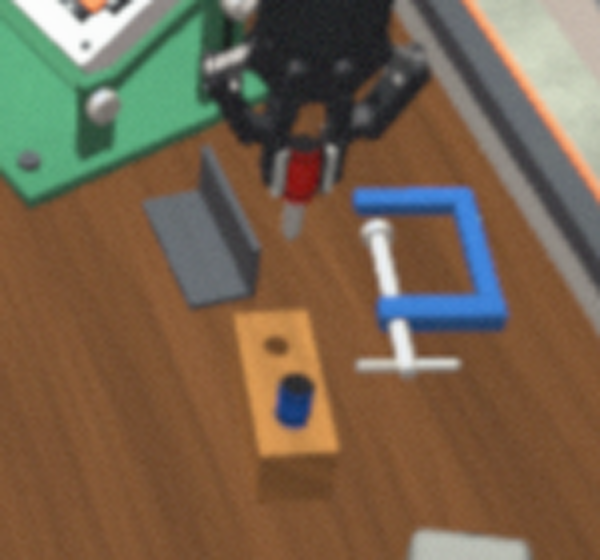

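```bash
cat > ovpin.py <<'E'
from ovp import *
def pinlines(R,o):
    P=[]
    for z0,r in((.042,.0115),(0,.0115),(0,.006),(-.031,.006),(-.04,.0025)): P.append(circ(0,0,z0,r)@R.T+o)
    P.append(np.array([[0,0,.042],[0,0,-.04]])@R.T+o)
    return P
E
python3 - <<'E'
from ovpin import *
from fit import yawR
R=yawR(RYAW); o=np.r_[PINP,.052+.144]
for n in("top","side"):
    pic=cv2.imread(f"pics/g6raw{n}.png"); c=proj(n,o[None])[0].astype(int)
    over(pic,n,(c[0]-30,c[1]-30,c[0]+30,c[1]+30),8,[(P,(0,255,0)) for P in pinlines(R,o)],f"pics/o6{n}.png")
a=cv2.imread("pics/o6top.png");b=cv2.imread("pics/o6side.png");cv2.imwrite("pics/o6.png",cv2.resize(np.hstack([a,b]),(800,400)))
E
```

```text
(no output)
```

View pics/o6.png

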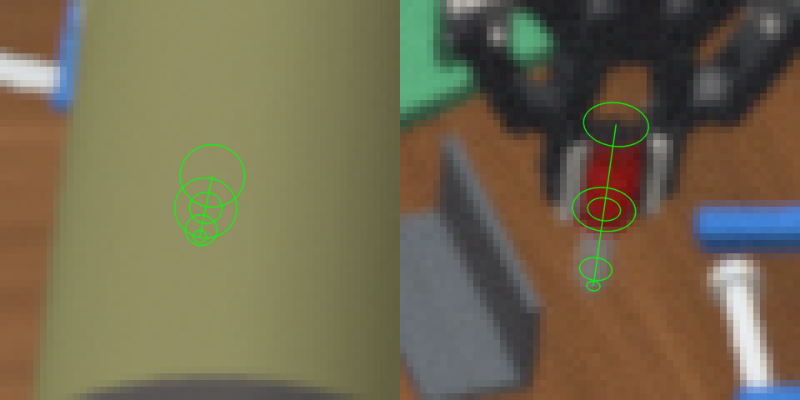

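Run:
```python
from plan import *
s=get_state(); ctrl.movel(s['tcp_pos']+[-.03,.08,.08],max_speed=.3)
p,w=tcp(NR,NO,[.013,0,.043+.12],1,'x'); ctrl.movep(p,w); s=get_state(); print(s['time'],s['qpos'].round(3))
for h in(.05,.02,0):
    p,w=tcp(NR,NO,[.013,0,.043+h],1,'x'); j=ctrl.ik(p,w); print(h,j.round(3))
p,w=tcp(NR,NO,[.013,0,.043+.05],1,'x')
try: ctrl.movel(p,max_speed=.2)
except Exception as e: print(e)
ctrl.pause(.1); s=get_state(); print(s['time'],s['qpos'].round(3),s['tcp_pos']-p,s['width'],s['contact_force']@NR)
for h in(.03,.02,0):
    p,w=tcp(NR,NO,[.013,0,.043+h],1,'x'); j=ctrl.ik(p,w); print(h,j.round(3))
for n in("top","side"):
    pic,d=vision.grab_frame(n); cv2.imwrite(f"pics/g7raw{n}.png",pic)
```

```text
36.525 [-0.221  0.23  -0.301  2.049  0.44   0.388 -0.557]
0.05 [-0.325  0.356 -0.175  2.063  0.605  0.25  -0.714]
0.02 [-0.369  0.412 -0.113  2.061  0.675  0.192 -0.783]
0 [-0.28   0.456 -0.237  2.055  0.999  0.216 -1.094]
37.125 [-0.333  0.354 -0.164  2.062  0.587  0.249 -0.697] [ 0.0004157  -0.00027751  0.00120941] 0.02141256736078213 [-0.83360562 -0.10992744 -0.72849061]
0.03 [-0.365  0.393 -0.12   2.062  0.628  0.208 -0.738]
0.02 [-0.379  0.412 -0.099  2.061  0.649  0.188 -0.758]
0 [-0.28   0.456 -0.237  2.055  0.999  0.216 -1.094]
```

Run:
```python
from ovpin import *
o=NO+NR@[.013,0,.017+.05]
for n in("top","side"):
    pic=cv2.imread(f"pics/g7raw{n}.png"); c=proj(n,o[None])[0].astype(int)
    over(pic,n,(c[0]-35,c[1]-30,c[0]+25,c[1]+30),8,[(P,(0,255,0)) for P in pinlines(NR,o)]+[(W(circ(.013,0,.017,.008)),(255,0,0)),(W(circ(.013,0,.0,.00725)),(255,0,255))],f"pics/o7{n}.png")
a=cv2.imread("pics/o7top.png");b=cv2.imread("pics/o7side.png");cv2.imwrite("pics/o7.png",cv2.resize(np.hstack([a,b]),(800,400)))
```

```text
(no output)
```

View pics/o7.png

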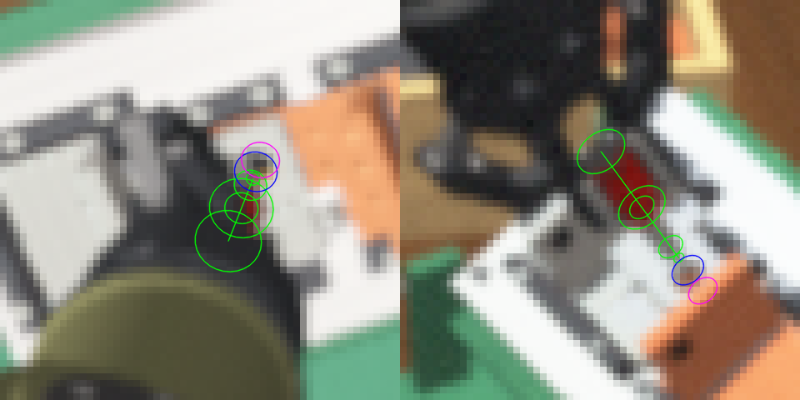

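Run:
```python
from plan import *
p,w=tcp(NR,NO,[.013,0,.043+.09],1,'x'); ctrl.movel(p,max_speed=.2)
p,w=tcp(NR,NO,[.013,0,.043+.08],1,'x')
ctrl.set_joints([-.045,.321,-.573,2.085,.855,.39,-.95]); s=get_state(); print(s['time'],(s['tcp_pos']-p)@NR)
p,w=tcp(NR,NO,[.013,0,.043+.06],1,'x'); ctrl.movep(p,w); s=get_state(); print(s['time'],s['qpos'].round(3),(s['tcp_pos']-p)@NR)
p,w=tcp(NR,NO,[.013,0,.043+.045],1,'x'); ctrl.movel(p,max_speed=.1); ctrl.pause(.1);s=get_state(); print(s['time'],s['qpos'].round(3),(s['tcp_pos']-p)@NR)
for h in(.03,.02,0):
    p,w=tcp(NR,NO,[.013,0,.043+h],1,'x'); j=ctrl.ik(p,w); print(h,j.round(3))
for n in("top","side"):
    pic,d=vision.grab_frame(n); cv2.imwrite(f"pics/g8raw{n}.png",pic)
from ovpin import *
o=NO+NR@[.013,0,.017+.045]
for n in("top","side"):
    pic=cv2.imread(f"pics/g8raw{n}.png"); c=proj(n,o[None])[0].astype(int)
    over(pic,n,(c[0]-25,c[1]-25,c[0]+25,c[1]+25),8,[(pinlines(NR,o)[-1],(0,255,0)),(W(circ(.013,0,.017,.008)),(255,0,0))],f"pics/o8{n}.png")
a=cv2.imread("pics/o8top.png");b=cv2.imread("pics/o8side.png");cv2.imwrite("pics/o8.png",np.hstack([a,b]))
```

```text
37.9917 [-0.01274824  0.00638865  0.00210583]
38.2417 [-0.068  0.368 -0.524  2.059  0.897  0.365 -0.992] [ 5.36491925e-06 -9.80858591e-04 -1.06805663e-03]
38.6417 [-0.1    0.39  -0.486  2.06   0.949  0.341 -1.041] [6.98647753e-05 4.47112333e-04 5.69100764e-04]
0.03 [-0.134  0.415 -0.441  2.06   1.002  0.316 -1.092]
0.02 [-0.157  0.432 -0.411  2.058  1.037  0.298 -1.125]
0 [-0.203  0.465 -0.347  2.054  1.109  0.263 -1.196]
```

View pics/o8.png

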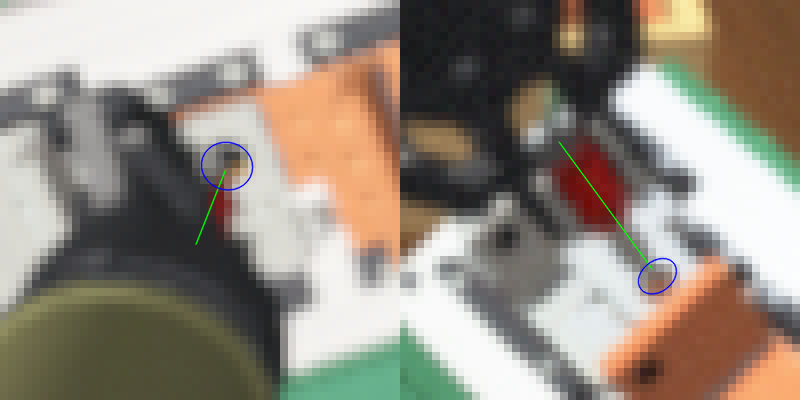

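Run:
```python
from desc import *
h,lat,f=descend([.013,0],1,'x',.045,.021,.043,step=.003,fmax=10,sp=.04)
print(h,lat,f)
if abs(f).max()<10:
    print(descend([.013,0],1,'x',h,.004,.043,step=.002,fmax=10,sp=.04,lat=lat))
```

```text
42.0 -0.6 -0.2 0.5 -0.08 -0.17 -0.02 0.0 0.0
39.0 0.1 0.3 0.2 -0.18 -0.04 -0.22 0.0 0.0
36.0 -0.1 0.2 1.8 -0.17 0.01 -0.23 0.0 0.0
33.0 -0.0 0.9 0.4 -0.11 0.05 -0.19 0.0 0.0
30.0 -1.0 -0.8 1.0 -0.1 -0.03 -0.18 0.0 0.0
27.0 -1.4 0.2 1.2 -0.11 -0.01 -0.18 0.0 0.0
24.0 -0.2 -0.4 2.0 -0.13 0.02 -0.2 0.0 0.0
21.0 -0.6 -0.1 0.7 -0.11 0.01 -0.2 0.0 0.0
t 40.7417
0.021 [0. 0.] [-0.64430952 -0.10456114  0.73683695]
19.0 -0.1 -1.2 -0.5 -0.05 -0.0 -0.12 0.0 0.0
17.0 -0.2 0.8 0.1 -0.05 0.0 -0.12 0.0 0.0
15.0 -0.9 0.5 -0.7 -0.06 0.01 -0.14 0.0 0.0
13.0 -0.4 -0.4 -0.2 0.02 -0.08 -0.12 0.0 0.0
11.0 0.3 -0.9 -2.0 0.06 -0.09 -0.13 0.0 0.0
9.0 0.5 -0.7 -0.9 0.02 -0.08 -0.11 0.0 0.0
7.0 0.5 -0.1 -0.9 -0.01 -0.11 -0.13 0.0 0.0
5.0 0.1 -1.0 -0.6 -0.02 -0.11 -0.14 0.0 0.0
4.0 -0.1 -1.6 -0.5 -0.05 -0.07 -0.06 0.0 0.0
t 42.9917
(0.004, array([0., 0.]), array([-0.05392315, -1.56432974, -0.49951716]))
```

Run:
```python
from desc import *
h,lat,f=descend([.013,0],1,'x',.004,-.003,.043,step=.001,fmax=5,sp=.03)
print(h,lat,f)
```

```text
3.0 1.7 0.3 1.2 -0.01 -0.09 -0.03 0.0 0.0
2.0 -0.6 0.9 0.8 0.02 -0.05 -0.05 0.0 0.0
1.0 0.2 0.4 1.3 -0.03 -0.09 -0.07 0.0 0.0
0.0 -0.7 0.1 7.1 0.05 -0.07 0.37 0.0 0.0
t 43.9917
0.0 [0. 0.] [-0.67096764  0.11137804  7.08049916]
```

Run:
```python
from ovpin import *
ctrl.ungrasp()
ctrl.movel(tcp(NR,NO,[.013,0,.043+.10],1,'x')[0],max_speed=.2)
ctrl.movep([.40,-.1,.33],q(flip(np.eye(3),1))); ctrl.pause(.2)
s=get_state(); print(s['time'],s['contact_force'],s['width'])
o=NO+NR@[.013,0,.017]; off=np.array([.006,.05,.0]); of=np.array([0,-.05,0])
LZ=np.array([[-36,-5,8],[-36,45,8],[36,45,8],[36,-5,8]])/1000
ST=np.array([[24,-5,17],[24,-66,17],[-10,-66,17],[-10,-5,17]])/1000
for n,w in(("top",(135,150,255,255)),("side",(268,110,368,205))):
    pic,d=vision.grab_frame(n); cv2.imwrite(f"pics/g9raw{n}.png",pic)
    I=[(P,(0,255,0)) for P in pinlines(NR,o)[:2]]+[(W(LZ+off),(255,0,0)),(W(ST+off),(0,0,255)),(W(z(FO,.008)+of),(255,0,255))]
    over(pic,n,w,6,I,f"pics/o9{n}.png")
    x=cv2.cvtColor(pic,cv2.COLOR_BGR2HSV)
    # knob top from depth
    X,uv=cloud(n,d); L=(X-NO)@NR; k=(abs(L[:,0]-.013)<.02)&(abs(L[:,1])<.02)&(L[:,2]>.05); print(n,k.sum(),np.median(L[k],0))
    for nm,y0,y1,x0,x1,lo in(("footrib",-.057,-.043,-.03,.03,.05),("lugrib",.043,.057,-.03,.04,.05),("footplate",-.09,-.065,-.025,.025,-.01),("lugplate",.065,.09,-.02,.035,-.01)):
        k=(L[:,0]>x0)&(L[:,0]<x1)&(L[:,1]>y0)&(L[:,1]<y1)&(L[:,2]>lo)&(L[:,2]<.07); print(nm,k.sum(),np.median(L[k],0).round(4))
```

```text
47.5083 [ 0.71168986  0.50106678 -0.06660391] 0.08546455825388516
top 70 [0.01370433 0.0009231  0.0550685 ]
footrib 97 [ 0.0002 -0.0499  0.056 ]
lugrib 121 [0.0078 0.0491 0.0558]
footplate 179 [ 0.0001 -0.0774  0.008 ]
lugplate 186 [0.0085 0.0784 0.0086]
side 38 [ 0.00908585 -0.00147581  0.05453364]
footrib 56 [-0.0016 -0.0527  0.0543]
lugrib 61 [0.0028 0.0473 0.0537]
footplate 107 [-0.0005 -0.0775  0.0066]
lugplate 0 [nan nan nan]
  return _methods._mean(a, axis=axis, dtype=dtype,
  ret = um.true_divide(
```

View pics/o9top.png

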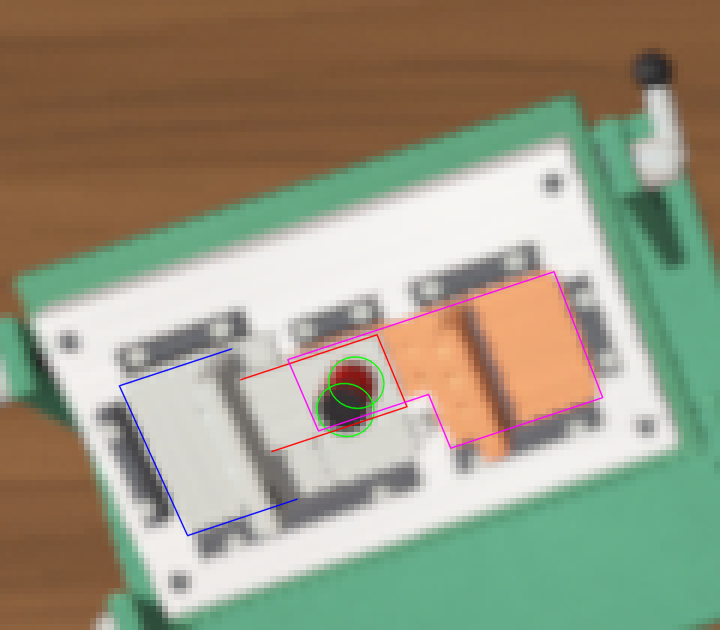

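View pics/o9side.png

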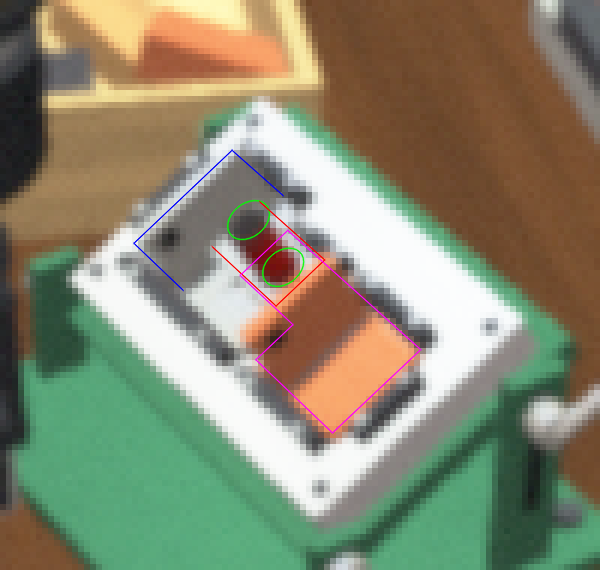

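View pics/g9rawside.png

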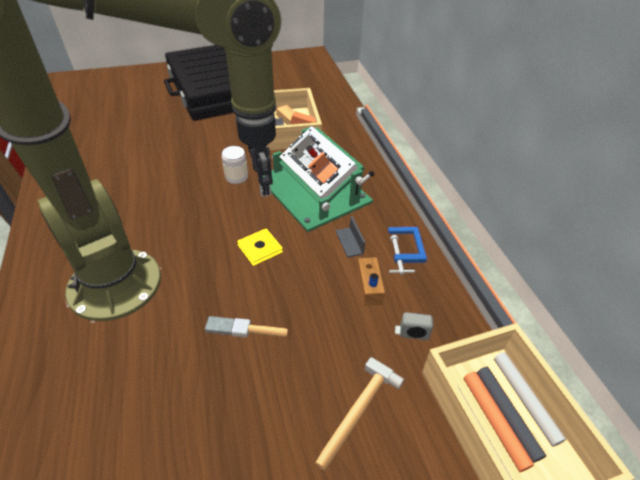

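Run:
```python
from station import *
print(ticket.close_job(), get_state()['time'])
```

```text
the job is handed in; nothing more can be done
the job is handed in; nothing more can be done
```

The nest is loaded and the job is handed in, at about 47.5 s of the 72 s allowed. No verdict was reported, so the result rests on my own checks below.

**What I did:** I seated the foot plate first, then the lug plate with its lug over the ear. I then passed the red pin through until its knob rested on the lug. Each part met its stop at the expected height (within 1 mm) with about 5–7 N, apart from one extra 1 mm step on the foot plate that read 18 N. I released everything and moved the arm clear.

**Last checks:**

| Check | Top camera | Side camera |
|---|---|---|
| Rib tops, should be 56 mm over the floor | 56.0 mm (foot), 55.8 mm (lug) | 54.3 mm (foot), 53.7 mm (lug) |
| Plate tops, should be 8 mm | 8.0 mm (foot), 8.6 mm (lug) | 6.6 mm (foot); lug hidden, no reading |

- **Side camera heights:** they read 1.4–2.1 mm low. I put that down to the roughly 2 mm calibration error, because the top camera and the contact heights agree with home.
- **Home outlines:** both plates match their drawn home outlines to about a pixel (roughly 2.5 mm) in both pictures. The pin's knob matches its home position too.
- **Everything else:** the final side picture shows the blue pin and the other things on the bench where they were. I judged that by eye and did not measure it.

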